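Load the slide stainer and set it running

TASK

First press the blue and the red reagent cartridge flush into the pockets framed in their own colours. Then hook every slide carrier on the bench onto the open end of the stainer's rail and slide it under the black strip until it hangs free, centred at the band of its own colour (farthest band first, as they cannot pass each other). Last, push the orange lever over, away from the robot, to start the run; leave the jar, the bottle and the tube rack where they are.

Things in the scene. Friction and masses are not known exactly. Their poses are not given: they have to be found in the camera images.
- stainer: fixed white deck 240(x)x440(y)x30 mm; origin: underside centre; x away from robot, y along the rail. Steel rail, 12 mm dia, at x 75, z 190, from y -180 (free end, stop ball radius 9) to a column at y 188. Black cap strip over it, y -45 to 190, 12 wide, underside 17 above the rail axis: hooks slide under it but cannot be put on there. Its colour bands (and stripes on the deck below) are the marks.
- cartridge_blue: blue reagent cartridge: 80 x 50 x 24 mm block (long side along its x) with a grip rib on top, 60 mm long in x, 14 mm thick in y, 30 mm high (total height 54 mm). Origin: centre of the underside, z up. Sealed and rigid, 0.15 kg.
- bay_blue (a point): centre of the mouth of the pocket framed in blue, level with the deck's top; the pocket is 83 (x) x 53 (y) mm and 24 mm deep, so a seated cartridge's block is flush with the deck (cartridge origin 24 mm below this point). Axes as the stainer's.
- cartridge_red: red reagent cartridge: 80 x 50 x 24 mm block (long side along its x) with a grip rib on top, 60 mm long in x, 14 mm thick in y, 30 mm high (total height 54 mm). Origin: centre of the underside, z up. Sealed and rigid, 0.15 kg.
- bay_red (a point): centre of the mouth of the pocket framed in red, level with the deck's top; the pocket is 83 (x) x 53 (y) mm and 24 mm deep, so a seated cartridge's block is flush with the deck (cartridge origin 24 mm below this point). Axes as the stainer's.
- carrier_white: white slide carrier: box 64(x)x52(y)x60 high, centred at x 2.5. Steel hook above, 24 wide in y: strip x -17..-11, z 60..125; flat top x -17..17, underside z 119; lip x 11..17 hanging to z 97. The rail enters from +x between lip and box. Grip here: post 12(x)x14(y) at x -36, z 119..165. Hung: rail axis through (0,0,113), along y. Origin: underside centre (all mm), z up. 0.16 kg. May be absent.
- mark_white (a point): point on the rail's axis under the white band of the cap strip. Axes as the stainer's.
- carrier_green: green slide carrier: box 64(x)x52(y)x60 high, centred at x 2.5. Steel hook above, 24 wide in y: strip x -17..-11, z 60..125; flat top x -17..17, underside z 119; lip x 11..17 hanging to z 97. The rail enters from +x between lip and box. Grip here: post 12(x)x14(y) at x -36, z 119..165. Hung: rail axis through (0,0,113), along y. Origin: underside centre (all mm), z up. 0.16 kg. May be absent.
- mark_green (a point): point on the rail's axis under the green band of the cap strip. Axes as the stainer's.
- carrier_yellow: yellow slide carrier: box 64(x)x52(y)x60 high, centred at x 2.5. Steel hook above, 24 wide in y: strip x -17..-11, z 60..125; flat top x -17..17, underside z 119; lip x 11..17 hanging to z 97. The rail enters from +x between lip and box. Grip here: post 12(x)x14(y) at x -36, z 119..165. Hung: rail axis through (0,0,113), along y. Origin: underside centre (all mm), z up. 0.16 kg. May be absent.
- mark_yellow (a point): point on the rail's axis under the yellow band of the cap strip. Axes as the stainer's.
- rail_open (a point): point on the rail's axis in the middle of its open part (no cap strip), 115 mm before the white mark. Axes as the stainer's.
- run_lever (a joint): orange run lever, 60 mm long, on the deck: 0 leaning to the robot (off), 1.0 rad leaning away along the stainer's +x (run); stays where it is left
- run_lever_tip (a point): tip of the run lever
- jar: bystander: small specimen jar, blue lid, 44 mm diameter, 55 mm high; origin under its centre
- bottle: bystander: bottle with red cap, 60 mm diameter, 170 mm high; origin under its centre
- tube_rack: bystander: white rack of capped sample tubes, 78 x 182 mm, 91 mm high; origin under its centre
Not all that is in view belongs to the job. Of the things shaped like the cartridge_red, the red one is meant.

How it is judged (in metres and radians):
On the way, in this order (a step that is already met when the one before it is completed fails the run):
1. both cartridges are seated flush in the pockets of their own colours (horizontal distance between cartridge_blue and bay_blue below 0.006 m and z of cartridge_blue in the frame of bay_blue below -0.0205 m and angle between each of cartridge_blue, cartridge_red's own z axis and vertical below 0.06 rad and horizontal distance between cartridge_red and bay_red below 0.006 m and z of cartridge_red in the frame of bay_red below -0.0205 m), for 0.2 s.
2. every slide carrier present hangs on the rail at the mark of its own colour, let go and at rest (y of carrier_white in the frame of mark_white between -0.012 and 0.012 m and x of carrier_white in the frame of mark_white between -0.025 and 0.025 m and z of carrier_white in the frame of mark_white between -0.121 and -0.105 m and angle between each of carrier_white, carrier_green, carrier_yellow's own z axis and vertical below 0.15 rad and contact force between the fingers and carrier_white below 0.1 N and linear speed of each of carrier_white, carrier_green, carrier_yellow below 0.03 m/s and y of carrier_green in the frame of mark_green between -0.012 and 0.012 m and x of carrier_green in the frame of mark_green between -0.025 and 0.025 m and z of carrier_green in the frame of mark_green between -0.121 and -0.105 m and contact force between the fingers and carrier_green below 0.1 N and y of carrier_yellow in the frame of mark_yellow between -0.012 and 0.012 m and x of carrier_yellow in the frame of mark_yellow between -0.025 and 0.025 m and z of carrier_yellow in the frame of mark_yellow between -0.121 and -0.105 m and contact force between the fingers and carrier_yellow below 0.1 N), for 0.2 s.
3. the run lever is pushed over (value of joint run_lever above 0.85 rad), for 0.2 s.
At the end, for the whole second after the job is handed in: Both cartridges are flush in their own pockets (within 3.5 mm of full depth), every carrier present hangs on the rail within 12 mm of its own mark, upright within 0.15 rad, let go and at rest, and the run lever is beyond 0.85 rad (all of step 1 and all of step 2 and value of joint run_lever above 0.85 rad); the robot touches nothing.
It fails at once if the jar is knocked over or moved more than 40 mm (distance of jar from where it was at the start of the episode above 0.04 m).
It fails at once if the bottle is knocked over or moved more than 40 mm (distance of bottle from where it was at the start of the episode above 0.04 m).
It fails at once if the tube rack is knocked over or moved more than 40 mm (distance of tube_rack from where it was at the start of the episode above 0.04 m).
Of carrier_white, carrier_green, carrier_yellow only 2 to 3 are there at a start; the rules pass over those that are not, and their reading is None.
At some moment in a run one of cartridge_blue, cartridge_red may be knocked a few centimetres aside while the robot is not near it.
It also fails if it takes over 210 s, if anything falls off the work surface, if the arm or the gripper's body presses on something with over 40 N, if the wrist force passes 120 N, or if a joint passes its speed limit or range.

ROBOT

A 6-joint arm with a two-finger parallel gripper is mounted at the origin on the work surface. World frame = base frame: x ahead of the robot, y to its left, z up, the work surface at z = 0. Lengths are in mm, angles in rad, forces in N, time in s.
With the tool pointing down it reaches from about 350 to 875 mm from the base axis. Payload 4.2 kg.
Tool frame: the origin (TCP) lies at the very end of the fingers, on their centre line; the grasp point (between the pads) lies 19 mm behind it; z points along the fingers, y is the line along which they close (so a half turn about z gives the same grasp; the last joint's range is limited). The gripper opens to 85 mm and grips with 20 to 120 N. Pads are 22 mm wide; open, the fingers measure 114 mm over their backs; the gripper's body (76 mm by 85 mm) begins 54 mm behind the grasp point. The pads swing forward as they close: fully open they stand 13 mm farther back than shut.
Start: joints at [1.591, 0.385, 0.008, 0, -1.194, -0.259], TCP at [147.804, 607.251, 231.312] pointing down, gripper open.
Joint ranges: [-3.14, 3.14], [-1.21, 2.06], [-1.07, 1.41], [-3.16, 2.05], [-2.99, -0.16], [-3.1, 3.1]. Speed limits (rad/s): [2.79, 2.79, 3.14, 3.14, 3.14, 3.14].

INTERFACE

Orientations are given as a unit quaternion [x, y, z, w].
In Python, from bench import monitor, get_image, camera_info, job_done gives the robot as it stands.
- The arm moves only by the tool send_rows, never from a script. Its argument "series" is a list of rows, each a list of 3 entries, a list of its own where there are three numbers: the shift along the tool's x, y, z in mm, then the turn, a rotation vector about the tool's x, y, z in rad, then the finger opening in mm, from 0 to 85.4. A call has 1 to 8 rows; each row shifts and turns the commanded pose from where the row before left it, along the tool's axes as they then stand; what a row does not reach is not made up. A row lasts 1/10 s, in which the tool goes at most 50 mm and 8.59 degrees, less where a joint would pass 70% of its speed; a pose out of reach is approached as far as the arm can. A call with a gripper value outside its range is refused whole. The fingers move at their own pace and stop on an object; the grip force is fixed at half the most. Time passes only in rows, so rows that do not move let the fingers close. It gives the time, the measured TCP pose, the force, the opening and the grip force at its end, in the units of the state.
- monitor.read_state(): the state, without advancing time (a new reading comes with each control period).
- get_image(name): name is "side" or "top" or "wrist"; returns the picture (400x640x3 uint8, red, green, blue); there is no depth.
- camera_info(name): a dict with "intrinsics" (3x3 intrinsics, pixels), "R" (3x3) and "t" (3): a world point X has camera coordinates R X + t. Camera axes: x right, y down, z forward; pixel columns grow to the right and rows downward; lengths in mm; the calibration is good to about 2 mm. A picture is of the moment at which its call begins: read the wrist's pose just before it. camera_info takes no time and is no camera call; for the wrist camera it gives the pose at the moment of the call.
- job_done(): hands the job in; it is judged then, once.
The state is a dict: "clock": time; "joints": joint angles; "joint_vel": joint speeds; "joint_efforts": joint torques, N m; "position": TCP position; "ee_rot": TCP orientation; "contact_force": force on the tool from outside, world axes, zero at the start; "wrist_torque": the same for the moment, N m; "gripper_width": finger opening in mm; "grasp_force": force on a finger pad.
Only numpy, scipy, OpenCV 4.12 (cv2) and the standard library are available. Lean on these libraries where they do the work, as an engineer would, in place of code of your own. Each camera call takes 0.05 s, during which the arm holds its last target. There are 200 camera calls.

## Working session

There is one attempt and no reset: what is moved stays moved. The work goes in short steps, Python scripts to look and compute and a tool call to move; the robot and the scene stay as the last step left them, time stands still between calls to the robot, and variables do not carry over. Pictures are saved under pics/ and viewed, at most 14 in all, crops included, and the job is handed in when it is done.

Besides the shell and the picture viewer there is one more tool, called after "Call:" as name(argument=value, ...) on one line, values as JSON. send_rows: Moves the arm, as the interface text tells. Its arguments: {"type":"object","properties":{"series":{"type":"array"}},"required":["series"]}

```bash
ls; mkdir -p pics; python3 - <<'E'
from bench import monitor,get_image,camera_info
import cv2,json
s=monitor.read_state();print({k:s[k] for k in('clock','position','ee_rot','gripper_width','contact_force')})
for n in('top','side'):
    im=get_image(n);cv2.imwrite(f'pics/{n}0.png',im[:,:,::-1]);c=camera_info(n);print(n,c)
E
```

```text
pics
{'clock': 0.0, 'position': array([147.66925189, 606.69135469, 230.21923129]), 'ee_rot': array([ 9.92865920e-01, -1.19231085e-01, -9.40205855e-05,  1.09729951e-03]), 'gripper_width': 84.99713879826686, 'contact_force': array([-0.28028549, -0.54397232,  0.92056305])}
top {'intrinsics': array([[380.80646853,   0.        , 321.28536356],
       [  0.        , 380.80646853, 200.40236028],
       [  0.        ,   0.        ,   1.        ]]), 'R': array([[-0.02759345, -0.99960013, -0.00617969],
       [-0.98924281,  0.02819493, -0.14353994],
       [ 0.14365678,  0.00215245, -0.98962523]]), 't': array([  48.20227259,  515.73074143, 1384.37034052])}
side {'intrinsics': array([[405.45712962,   0.        , 321.56745591],
       [  0.        , 405.45712962, 198.51168693],
       [  0.        ,   0.        ,   1.        ]]), 'R': array([[ 0.94383189, -0.32985456,  0.01942529],
       [-0.177974  , -0.55701955, -0.81120557],
       [ 0.27840012,  0.76218449, -0.58443834]]), 't': array([-461.77184208,  234.23628034, 1083.16858769])}
```

View pics/top0.png

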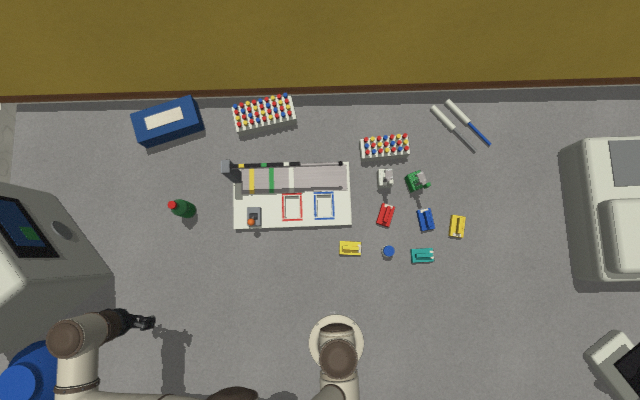

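View pics/side0.png

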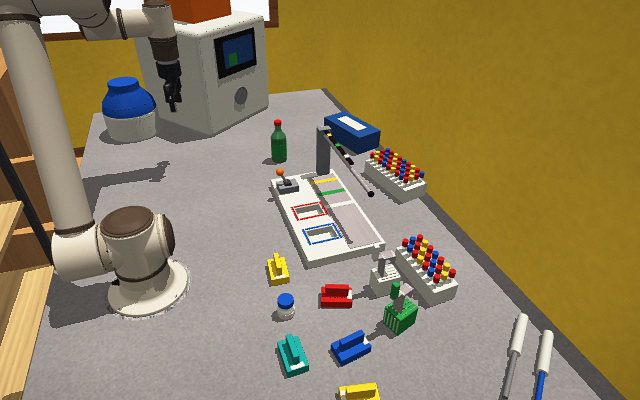

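The top view shows the stainer at px (233–351, 162–230): its column is on the left (+y), its free rail end on the right, the blue pocket at (324,206), the red pocket at (292,207) and the lever at (253,218).

Candidates for each item:
- **Cartridges:** red (386,215), blue (426,219), teal (423,256), yellow (350,248) and yellow (458,226). I choose the red and the blue.
- **Carriers:** white (386,178) and green (418,181). There seems to be no yellow carrier, since both yellow objects look like cartridges.

I'll check this in a close crop.

```bash
cat > h.py <<'E'
import numpy as np,cv2
from bench import monitor,get_image,camera_info
from scipy.spatial.transform import Rotation as Rot
def ray(c,px,z):
    """pixel -> world point on plane z"""
    R,t,K=c['R'],c['t'],c['intrinsics']
    o=-R.T@t; d=R.T@np.linalg.inv(K)@np.array([px[0],px[1],1.]); return o+d*(z-o[2])/d[2]
def proj(c,X):
    p=c['intrinsics']@(c['R']@np.asarray(X,float)+c['t']); return p[:2]/p[2]
def tri(c1,p1,c2,p2):
    P=[c['intrinsics']@np.c_[c['R'],c['t']] for c in(c1,c2)]
    X=cv2.triangulatePoints(P[0],P[1],np.array(p1,float).reshape(2,1),np.array(p2,float).reshape(2,1)).ravel();return X[:3]/X[3]
def mask(im,lo,hi):
    return cv2.inRange(cv2.cvtColor(im,cv2.COLOR_RGB2HSV),np.array(lo),np.array(hi))
def red(im): return mask(im,(0,150,80),(6,255,255))|mask(im,(174,150,80),(180,255,255))
def blue(im): return mask(im,(105,150,60),(125,255,255))
def blobs(m,amin=30):
    n,l,s,c=cv2.connectedComponentsWithStats(m); return [(int(s[i,4]),c[i].round(1).tolist(),s[i,:4].tolist()) for i in range(1,n) if s[i,4]>=amin]
def pose():
    s=monitor.read_state();return np.array(s['position']),Rot.from_quat(s['ee_rot'])
def rel(target,yaw=None):
    """tool-frame shift to world TCP target, and z-turn so that tool y (closing line) lies along world angle yaw (mod pi), tool down"""
    p,R=pose();sh=R.inv().apply(np.array(target)-p)
    out=[sh.round(1).tolist()]
    ax=R.as_matrix()
    if yaw is not None:
        cur=np.arctan2(ax[1,1],ax[0,1]); d=(yaw-cur+np.pi/2)%np.pi-np.pi/2
        y=np.array([np.cos(cur+d),np.sin(cur+d),0]);z=np.array([0,0,-1.]);G=np.c_[np.cross(y,z),y,z]
        out.append((R.inv()*Rot.from_matrix(G)).as_rotvec().round(3).tolist())
        out.append(('shift after turn',(G.T@(np.array(target)-p)).round(1).tolist()))
    return out
E
python3 - <<'E'
from h import *
im=cv2.imread('pics/top0.png')
cv2.imwrite('pics/top0c.png',cv2.resize(im[130:275,225:475],None,fx=3.2,fy=3.2,interpolation=cv2.INTER_CUBIC))
c=camera_info('top')
for n,p,z in(('blue',(426,217),40),('red',(386,212),40),('bayb',(324,206),30),('bayr',(292,207),30),('white',(386,178),100),('green',(418,181),100),('c',(233,230),30),('c2',(351,228),30)):print(n,ray(c,p,z).round())
E
```

```text
blue [ 443. -352.   40.]
red [ 466. -205.   40.]
bayb [496.  24.  30.]
bayr [496. 144.  30.]
white [ 582. -201.  100.]
green [ 568. -315.  100.]
c [416. 365.  30.]
c2 [411. -74.  30.]
```

View pics/top0c.png

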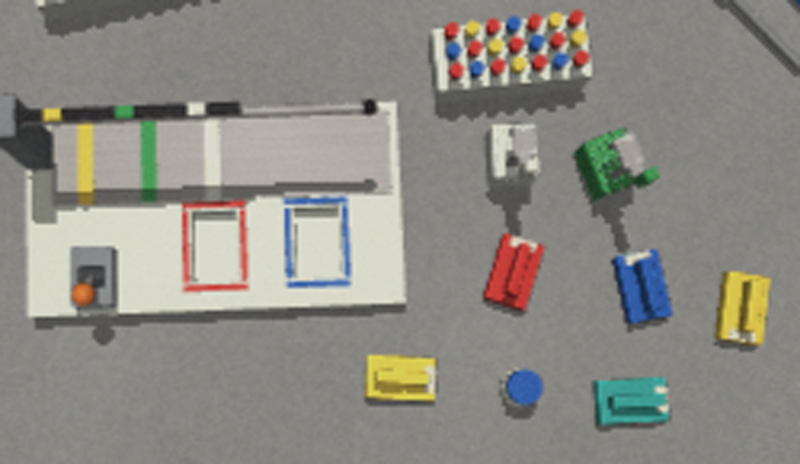

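The crop confirms the choice. Red (crop 514,273) and blue (crop 642,287) have the rib and block shape, the two carriers are white and green, and there is no yellow carrier. I'll raise the arm and bring the wrist camera over the parts.

Call:
send_rows(series=[[[0, 0, -50], [0, 0, -0.12], 85], [[0, 0, -50], [0, 0, -0.12], 85], [[0, 0, -50], [0, 0, 0], 85], [[40, 30, 0], [0, 0, 0], 85], [[40, 30, 0], [0, 0, 0], 85], [[40, 30, 0], [0, 0, 0], 85], [[40, 30, 0], [0, 0, 0], 85], [[40, 30, 0], [0, 0, 0], 85]])

```text
clock: 0.9
position: [349.1, 455.9, 381.0]
ee_rot: [1.0, 0.001, -0.0, 0.0]
contact_force: [0.8, 1.1, 0.5]
gripper_width: 84.8
grasp_force: 0.0
```

Call:
send_rows(series=[[[20, 45, 0], [0, 0, 0], 85], [[10, 48, 0], [0, 0, 0], 85], [[10, 48, 0], [0, 0, 0], 85], [[0, 49, 0], [0, 0, 0], 85], [[0, 49, 0], [0, 0, 0], 85], [[0, 49, 0], [0, 0, 0], 85], [[0, 49, 0], [0, 0, 0], 85], [[0, 49, 0], [0, 0, 0], 85]])

```text
clock: 1.7
position: [387.6, 69.6, 381.2]
ee_rot: [1.0, 0.001, 0.0, -0.0]
contact_force: [1.0, -0.1, 0.5]
gripper_width: 85.2
grasp_force: 0.0
```

```bash
python3 - <<'E'
from h import *
c=camera_info('wrist');im=get_image('wrist');cv2.imwrite('pics/w1.png',im[:,:,::-1])
np.save('w1.npy',im);print(c)
for p in((0,0),(640,0),(0,400),(640,400)):print(ray(c,p,30).round())
E
```

```text
{'intrinsics': array([[288.71472928,   0.        , 320.21840618],
       [  0.        , 288.71472928, 203.75204764],
       [  0.        ,   0.        ,   1.        ]]), 'R': array([[ 2.08449683e-03, -9.99997728e-01, -4.45579024e-04],
       [-9.60537145e-01, -2.12617642e-03,  2.78143619e-01],
       [-2.78143935e-01, -1.51794289e-04, -9.60539395e-01]]), 't': array([ 68.11525256, 294.39389555, 630.5468446 ])}
[628. 543.  30.]
[ 630. -403.   30.]
[-140.  778.   30.]
[-136. -641.   30.]
```

View pics/w1.png

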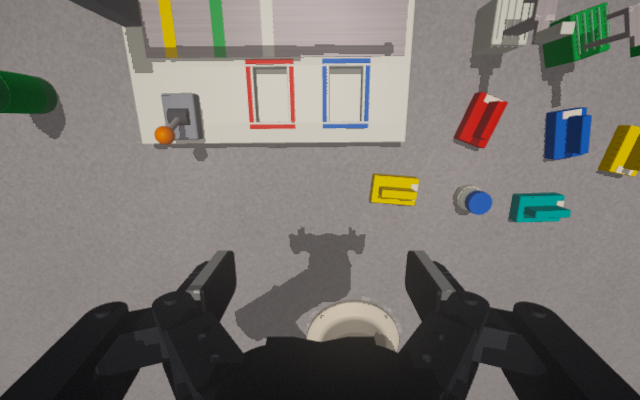

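The wrist view shows the red frame at (271,94), the blue frame at (346,94), the red cartridge at (481,120) and the blue cartridge at (567,133). The jar is at (475,202), the lever tip at (164,135), and the carriers are partly visible at the top right. Next I'll measure the frames, the deck edge and the cartridges.

```bash
cat >> h.py <<'E'
def quad(c,m,z):
    """largest blob: minAreaRect of its outline cast on plane z -> centre, sizes, angle of long axis"""
    k=max(cv2.findContours(m,cv2.RETR_EXTERNAL,cv2.CHAIN_APPROX_NONE)[0],key=cv2.contourArea)
    P=np.array([ray(c,q[0],z)[:2] for q in k],np.float32)
    b=cv2.boxPoints(cv2.minAreaRect(P)); e=[b[1]-b[0],b[2]-b[1]]; L=[np.linalg.norm(v) for v in e]
    v=e[int(np.argmax(L))]; return b.mean(0).round(1).tolist(),sorted(np.round(L,1).tolist()),round(float((np.arctan2(v[1],v[0])+np.pi/2)%np.pi-np.pi/2),4)
def near(m,px,r):
    o=np.zeros_like(m);cv2.circle(o,(int(px[0]),int(px[1])),r,255,-1);return m&o
E
python3 - <<'E'
from h import *
c=camera_info('wrist');im=np.load('w1.npy')
r,b=red(im),blue(im)
print('red',blobs(r));print('blue',blobs(b))
print('bayr',quad(c,near(r,(271,94),50),30));print('bayb',quad(c,near(b,(346,94),50),30))
print('red',quad(c,near(r,(481,120),40),24));print('blue',quad(c,near(b,(567,133),40),24))
# front edge of deck: white->grey along columns
hsv=cv2.cvtColor(im,cv2.COLOR_RGB2HSV);
pts=[]
for u in range(215,400,5):
    g=im[130:160,u].mean(1);v=130+np.argmin(np.diff(g));pts.append(ray(c,(u,v+.5),30)[:2])
pts=np.array(pts);f=np.polyfit(pts[:,1],pts[:,0],1);print('edge x at y',pts[:,0].round(1)[::6],pts[:,1].round()[::6],'slope',f)
print(im[60:75,271].tolist())
E
```

```text
red [(151, [267.8, 61.1], [246, 60, 47, 4]), (167, [249.1, 93.8], [246, 67, 7, 55]), (162, [291.5, 93.5], [290, 67, 4, 54]), (1607, [479.5, 120.7], [454, 92, 53, 56]), (148, [270.7, 126.2], [250, 125, 45, 4])]
blue [(61, [359.1, 60.4], [350, 59, 19, 4]), (142, [366.4, 92.5], [365, 67, 4, 54]), (1843, [566.7, 135.1], [545, 108, 46, 51]), (132, [344.5, 126.0], [323, 125, 44, 3]), (410, [479.4, 202.7], [468, 192, 24, 22])]
bayr ([496.6000061035156, 176.6999969482422], [4.800000190734863, 81.4000015258789], 0.0029)
bayb ([496.79998779296875, -11.5], [4.099999904632568, 79.80000305175781], 0.0042)
red ([456.29998779296875, -203.3000030517578], [57.20000076293945, 80.9000015258789], -0.3487)
blue ([433.29998779296875, -354.5], [72.69999694824219, 79.80000305175781], 0.1612)
edge x at y [421.5 421.3 421.1 420.9 422.4 422.2 422. ] [240. 189. 139.  88.  38. -12. -63.] slope [-4.26474480e-03  4.22070381e+02]
[[193, 70, 62], [204, 72, 64], [203, 71, 62], [204, 100, 90], [164, 129, 121], [185, 180, 170], [169, 164, 154], [125, 121, 113], [109, 105, 99], [130, 125, 118], [142, 137, 129], [143, 139, 131], [144, 139, 131], [143, 140, 130], [197, 192, 181]]
```

Call:
send_rows(series=[[[14, -5, 45], [0, 0, 0], 85], [[14, -5, 45], [0, 0, 0], 85], [[14, -5, 45], [0, 0, 0], 85], [[0, 0, 15], [0, 0, 0], 85], [[0, 0, 0], [0, 0, 0], 85], [[0, 0, 0], [0, 0, 0], 85]])

```text
clock: 2.35
position: [430.8, 86.7, 231.9]
ee_rot: [1.0, 0.001, 0.0, 0.0]
contact_force: [0.7, -0.0, 1.2]
gripper_width: 84.6
grasp_force: 0.0
```

```bash
cat > bays.py <<'E'
from h import *
c=camera_info('wrist');im=get_image('wrist');np.save('w2.npy',im);cv2.imwrite('pics/w2.png',im[:,:,::-1])
ct=camera_info('top')
r=mask(im,(0,90,70),(8,255,255))|mask(im,(172,90,70),(180,255,255));b=mask(im,(105,90,60),(125,255,255))
for n,m,g in(('bayr',r,(497,144,30)),('bayb',b,(497,24,30))):
    q=proj(c,g);ys,xs=np.nonzero(near(m,q,62))
    P=np.array([ray(c,p,30)[:2] for p in zip(xs,ys)],np.float32);rc=cv2.minAreaRect(P)
    print(n,q.round(),rc, 'n',len(P), P.min(0),P.max(0))
E
python3 bays.py; python3 -c "from h import *;print(pose()[0],pose()[1].as_quat())"
```

```text
bayr [270. 124.] ((497.4469299316406, 149.00794982910156), (105.17979431152344, 75.25698852539062), 0.21938475966453552) n 1751 [444.84537  111.201195] [550.015   186.81418]
bayb [374. 124.] ((498.4939880371094, 28.577312469482422), (104.43362426757812, 73.94255828857422), 0.9827197194099426) n 1558 [446.23407   -8.611229] [551.21063  66.24602]
[431.1241978   86.91338194 232.62727685] [ 9.99998942e-01  7.93679342e-04  1.15139901e-03 -4.00332893e-04]
```

```bash
python3 - <<'E'
from h import *
im=cv2.imread('pics/top0.png')[:,:,::-1].copy();c=camera_info('top')
r=mask(im,(0,90,70),(8,255,255))|mask(im,(172,90,70),(180,255,255));b=mask(im,(105,90,60),(125,255,255))
for n,m,g in(('bayr',r,(497,149,30)),('bayb',b,(498,28,30))):
    q=proj(c,g);ys,xs=np.nonzero(near(m,q,19))
    P=np.array([ray(c,p,30)[:2] for p in zip(xs,ys)],np.float32);print(n,cv2.minAreaRect(P))
for n,m,g in(('red',r,(456,-203,30)),('blue',b,(433,-354,30))):
    print(n,quad(c,near(m,proj(c,g),18),30))
# edges of deck from w2
im=np.load('w2.npy');c=camera_info('wrist')
def edge(f):
    u,v=proj(c,(422,0,30));return
for y in(-40,0,40,80,120,160):
    xs=np.arange(400,445,.5);g=[cv2.getRectSubPix(im.mean(2).astype(np.float32),(1,1),tuple(map(float,proj(c,(x,y,30)))))[0,0] for x in xs]
    print(y,xs[np.argmax(np.gradient(cv2.GaussianBlur(np.array(g,np.float32),(1,7),0).ravel()))])
for x in(440,470,500,530):
    ys=np.arange(-90,-55,.5);g=[cv2.getRectSubPix(im.mean(2).astype(np.float32),(1,1),tuple(map(float,proj(c,(x,y,30)))))[0,0] for y in ys]
    print(x,ys[np.argmax(np.gradient(cv2.GaussianBlur(np.array(g,np.float32),(1,7),0).ravel()))])
E
```

```text
bayr ((498.36199951171875, 144.21710205078125), (74.595458984375, 102.97322845458984), 89.26773071289062)
bayb ((498.7498779296875, 25.915390014648438), (71.28622436523438, 102.13428497314453), 88.5761489868164)
red ([457.3999938964844, -202.8000030517578], [51.29999923706055, 81.19999694824219], -0.3527)
blue ([436.6000061035156, -350.79998779296875], [53.70000076293945, 78.4000015258789], 0.1681)
-40 425.0
0 424.5
40 424.0
80 423.5
120 423.5
160 423.0
440 -72.0
470 -71.5
500 -71.5
530 -71.0
```

Call:
send_rows(series=[[[-5, 48, 0], [0, 0, 0], 85], [[-5, 48, 0], [0, 0, 0], 85], [[-5, 48, 0], [0, 0, 0], 85], [[-5, 48, 0], [0, 0, 0], 85], [[-5, 48, 0], [0, 0, 0], 85], [[-5, 48, 0], [0, 0, 0], 85], [[0, 0, 20], [0, 0, 0], 85], [[0, 0, 0], [0, 0, 0], 85]])

```text
clock: 3.2
position: [399.5, -202.4, 211.0]
ee_rot: [1.0, -0.001, -0.001, -0.0]
contact_force: [-0.5, 0.2, -0.3]
gripper_width: 85.1
grasp_force: 0.0
```

```bash
cat > carts.py <<'E'
from h import *
c=camera_info('wrist');im=get_image('wrist');np.save('w3.npy',im);cv2.imwrite('pics/w3.png',im[:,:,::-1])
print('tcp',pose()[0].round(1))
K=np.ones((3,3),np.uint8)
for n,f,g in(('red',red,(457,-203,54)),('blue',blue,(435,-352,54))):
    m=near(f(im),proj(c,g),100)
    print(n,proj(c,g).round(),blobs(m,100),quad(c,m,24),quad(c,m,54))
E
python3 carts.py
```

```text
tcp [ 400.4 -201.9  212. ]
red [320. 133.] [(2927, [318.1, 132.3], [288, 88, 64, 83])] ([458.3999938964844, -201.8000030517578], [48.900001525878906, 78.69999694824219], -0.3458) ([459.5, -202.0], [44.5, 71.5999984741211], -0.3458)
blue [465. 155.] [(2228, [450.8, 151.7], [427, 111, 47, 76])] ([437.5, -350.29998779296875], [49.29999923706055, 78.9000015258789], 0.1639) ([440.3999938964844, -337.0], [44.79999923706055, 71.69999694824219], 0.1639)
```

View pics/w3.png

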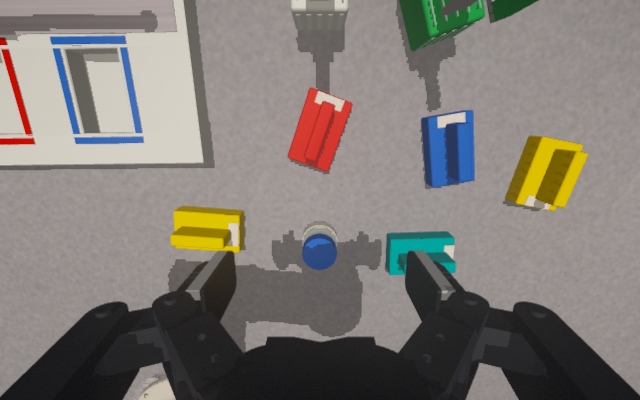

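The red cartridge is at px (318,132): block at (458.4, -201.8), long axis -0.346. The blue one is at px (450,152): (437.5, -350.3), long axis +0.164. Both outlines measure 49×79, matching the stated size. The jar lid is at (320,251). Grasping red first.

```bash
python3 -c "
from h import *
print(rel((458.4,-201.8,120),-.346+np.pi/2))"
```

```text
[[57.9, -0.1, 92.0], [-0.0, -0.0, 0.346], ('shift after turn', [54.5, -19.7, 92.0])]
```

Call:
send_rows(series=[[[29, 0, 30], [0, 0, 0], 50], [[29, 0, 30], [0, 0, 0], 50], [[0, 0, 30], [0, 0, 0.115], 50], [[0, 0, 0], [0, 0, 0.115], 50], [[0, 0, 0], [0, 0, 0.116], 50], [[0, 0, 0], [0, 0, 0], 50], [[0, 0, 0], [0, 0, 0], 50]])

```text
clock: 3.95
position: [460.0, -200.5, 122.7]
ee_rot: [0.986, -0.169, 0.001, 0.0]
contact_force: [-0.2, -1.0, -0.6]
gripper_width: 50.4
grasp_force: 0.0
```

```bash
cat carts.py > c2.py; python3 - <<'E'
from h import *
print(pose()[0],rel((458.4,-201.8,29),-.346+np.pi/2))
c=camera_info('wrist');im=get_image('wrist');np.save('w4.npy',im);cv2.imwrite('pics/w4.png',im[:,:,::-1])
m=near(red(im),proj(c,(458,-202,40)),150);print(blobs(m,100),quad(c,m,24),quad(c,m,54))
E
```

```text
[ 460.01378017 -200.52229633  122.68201485] [[-1.3, 1.8, 93.7], [-0.0, -0.003, 0.006], ('shift after turn', [-1.1, 1.7, 93.7])]
[(4561, [321.3, 206.6], [293, 158, 58, 94])] ([458.0, -201.60000610351562], [49.099998474121094, 84.5999984741211], -0.3441) ([466.5, -204.5], [43.0, 74.0999984741211], -0.3441)
```

Call:
send_rows(series=[[[-1, 1.5, 35], [0, 0, 0], 50], [[0, 0, 35], [0, 0, 0], 50], [[0, 0, 22], [0, 0, 0], 50], [[0, 0, 0], [0, 0, 0], 50], [[0, 0, 0], [0, 0, 0], 5], [[0, 0, 0], [0, 0, 0], 5], [[0, 0, 0], [0, 0, 0], 5], [[0, 0, 0], [0, 0, 0], 5]])

```text
clock: 4.8
position: [458.8, -202.5, 31.0]
ee_rot: [0.985, -0.171, 0.002, -0.0]
contact_force: [0.1, 2.1, 6.8]
gripper_width: 12.8
grasp_force: 60.1
```

Call:
send_rows(series=[[[0, 0, 0], [0, 0, 0], 5], [[0, 0, -40], [0, 0, 0], 5], [[0, 0, -40], [0, 0, 0], 5], [[0, 0, 0], [0, 0, -0.115], 5], [[0, 0, 0], [0, 0, -0.115], 5], [[0, 0, 0], [0, 0, -0.126], 5]])

```text
clock: 5.4
position: [456.9, -202.3, 109.9]
ee_rot: [1.0, 0.008, 0.0, -0.0]
contact_force: [0.2, -0.3, -2.1]
gripper_width: 12.7
grasp_force: 59.0
```

```bash
python3 - <<'E'
from h import *
p,R=pose();print(p,R.as_euler('xyz'))
c=camera_info('wrist');im=get_image('wrist');np.save('w5.npy',im);cv2.imwrite('pics/w5.png',im[:,:,::-1])
m=near(red(im),(320,290),150);print(blobs(m,50),quad(c,m,p[2]-31+24));print([rel((497.5,149,p[2]),np.pi/2+.01)])
E
```

```text
[ 456.88944195 -202.33737528  109.85300631] [-3.14122866e+00 -7.49175266e-04  1.57686944e-02]
[(7550, [319.9, 237.6], [274, 175, 92, 156])] ([451.29998779296875, -203.10000610351562], [49.099998474121094, 96.9000015258789], 0.0159)
[[[47.4, -350.5, -0.1], [-0.0, -0.0, 0.009], ('shift after turn', [44.2, -350.9, -0.2])]]
```

View pics/w5.png

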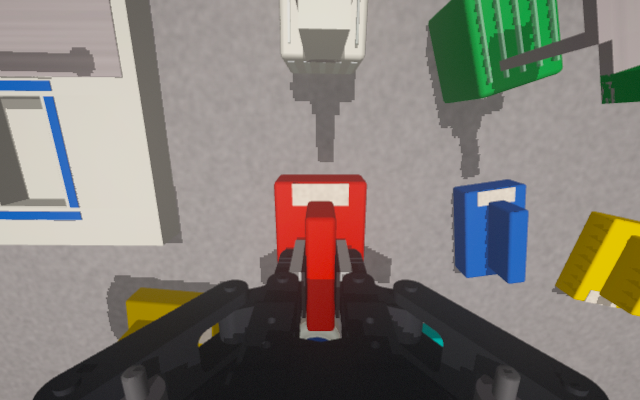

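Call:
send_rows(series=[[[6, -44, 0], [0, 0, 0], 5], [[6, -44, 0], [0, 0, 0], 5], [[6, -44, 0], [0, 0, 0], 5], [[6, -44, 0], [0, 0, 0], 5], [[6, -44, 0], [0, 0, 0], 5], [[6, -44, 0], [0, 0, 0], 5], [[6, -44, 0], [0, 0, 0], 5], [[6, -42, 0], [0, 0, -0.004], 5]])

```text
clock: 6.25
position: [501.0, 149.9, 109.4]
ee_rot: [1.0, 0.007, -0.0, -0.0]
contact_force: [1.1, 0.3, -1.8]
gripper_width: 12.9
grasp_force: 59.1
```

Call:
send_rows(series=[[[0, 0, 30], [0, 0, 0], 5], [[0, 0, 0], [0, 0, 0], 5], [[0, 0, 0], [0, 0, 0], 5], [[0, 0, 0], [0, 0, 0], 5]])

```text
clock: 6.65
position: [501.8, 147.5, 80.3]
ee_rot: [1.0, 0.007, 0.001, -0.0]
contact_force: [0.3, -0.4, -1.1]
gripper_width: 12.9
grasp_force: 59.3
```

```bash
python3 - <<'E'
from h import *
p,R=pose();print(p,R.as_euler('xyz'))
c=camera_info('wrist');im=get_image('wrist');np.save('w6.npy',im);cv2.imwrite('pics/w6.png',im[:,:,::-1])
print(rel((498.5,149.5,p[2]),np.pi/2+.01))
E
```

```text
[501.83983005 147.54824625  80.25453291] [-3.14127326e+00 -1.15471168e-03  1.38761655e-02]
[[-3.5, -2.0, 0.2], [-0.001, -0.002, 0.004], ('shift after turn', [-3.5, -2.0, 0.2])]
```

View pics/w6.png

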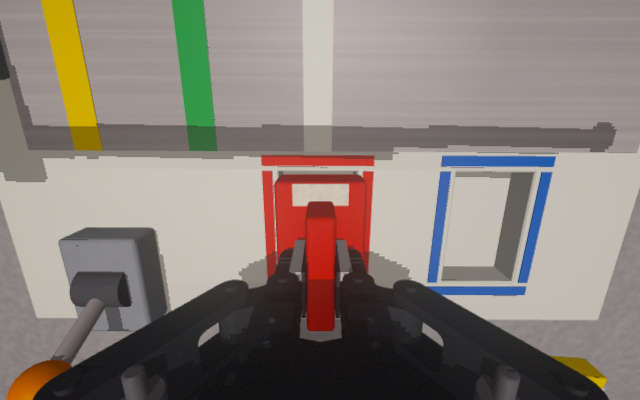

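The held red block spans u≈275–367 above the red frame (outer u≈262–374), with the front frame bar at v≈156–166. I'll measure the remaining offset.

```bash
cat > fit.py <<'E'
from h import *
import sys
def runs(line):
    d=np.diff(np.r_[0,(line>0).astype(int),0]);return list(zip(np.nonzero(d==1)[0],np.nonzero(d==-1)[0]))
def fit(im,c,col,u0,zb,rows):
    m=mask(im,(0,90,60),(8,255,255))|mask(im,(172,90,60),(180,255,255)) if col=='red' else mask(im,(105,90,50),(125,255,255))
    for v in rows:
        r=[(int(a),int(b)) for a,b in runs(m[v]) if b-a>2 and abs((a+b)/2-u0)<110]
        print(v,r,[(round(ray(c,(a-.5,v),30)[1],1),round(ray(c,(b-.5,v),30)[1],1)) for a,b in r],'block@zb',[(round(ray(c,(a-.5,v),zb)[1],1),round(ray(c,(b-.5,v),zb)[1],1)) for a,b in r if b-a>20])
    for u in (u0-35,u0,u0+35):
        print(u,[(int(a),int(b),round(ray(c,(u,a-.5),30)[0],1),round(ray(c,(u,b-.5),30)[0],1),'zb',round(ray(c,(u,a-.5),zb)[0],1)) for a,b in runs(m[:,u]) if b-a>2])
E
python3 - <<'E'
from fit import *
fit(np.load('w6.npy'),camera_info('wrist'),'red',320,73.2,(195,205,215,225,235))
im=np.load('w6.npy');print(im[164:190,300].tolist())
E
```

```text
195 [(263, 274), (275, 293), (349, 372)] [(np.float64(186.9), np.float64(179.3)), (np.float64(178.6), np.float64(166.2)), (np.float64(127.5), np.float64(111.7))] block@zb [(np.float64(132.0), np.float64(119.7))]
205 [(264, 274), (275, 293), (307, 334), (348, 372)] [(np.float64(186.5), np.float64(179.5)), (np.float64(178.8), np.float64(166.3)), (np.float64(156.5), np.float64(137.7)), (np.float64(128.0), np.float64(111.2))] block@zb [(np.float64(154.5), np.float64(139.9)), (np.float64(132.3), np.float64(119.4))]
215 [(264, 275), (276, 371)] [(np.float64(186.8), np.float64(179.1)), (np.float64(178.4), np.float64(111.5))] block@zb [(np.float64(171.5), np.float64(119.5))]
225 [(265, 275), (276, 371)] [(np.float64(186.4), np.float64(179.3)), (np.float64(178.6), np.float64(111.0))] block@zb [(np.float64(171.6), np.float64(119.2))]
235 [(265, 275), (276, 370)] [(np.float64(186.7), np.float64(179.5)), (np.float64(178.8), np.float64(111.3))] block@zb [(np.float64(171.8), np.float64(119.4))]
285 [(155, 166, np.float64(550.3), np.float64(542.9), 'zb', np.float64(555.2)), (174, 250, np.float64(53
[... 156 characters left out ...]
.8), np.float64(531.0), 'zb', np.float64(545.5)), (202, 331, np.float64(518.2), np.float64(411.5), 'zb', np.float64(530.3))]
355 [(155, 166, np.float64(550.9), np.float64(543.6), 'zb', np.float64(555.7)), (174, 250, np.float64(538.2), np.float64(482.2), 'zb', np.float64(545.8))]
[[199, 57, 46], [199, 119, 109], [160, 131, 121], [186, 181, 169], [197, 191, 181], [195, 189, 177], [178, 172, 161], [152, 144, 135], [144, 135, 127], [145, 137, 128], [131, 90, 83], [122, 52, 44], [122, 48, 44], [122, 46, 40], [123, 47, 41], [123, 47, 42], [124, 48, 43], [140, 46, 40], [170, 46, 37], [174, 96, 86], [201, 183, 169], [208, 196, 182], [207, 194, 181], [206, 194, 180], [205, 193, 180], [206, 194, 180]]
```

Call:
send_rows(series=[[[-3.5, -2.4, 0], [0, 0, 0.003], 5], [[0, 0, 14], [0, 0, 0], 5], [[0, 0, 0], [0, 0, 0], 5], [[0, 0, 0], [0, 0, 0], 5]])

```text
clock: 7.1
position: [497.9, 150.2, 65.8]
ee_rot: [1.0, 0.006, 0.0, 0.0]
contact_force: [0.1, 0.7, -0.9]
gripper_width: 13.1
grasp_force: 59.2
```

```bash
python3 - <<'E'
from fit import *
p,R=pose();print(p,R.as_euler('xyz'))
c=camera_info('wrist');im=get_image('wrist');np.save('w7.npy',im)
fit(im,c,'red',320,p[2]-7,(205,215,225,235))
print(im[164:190,300].tolist())
E
```

```text
[497.89857173 150.18182693  65.76122567] [ 3.14151803e+00 -2.30200916e-04  1.18193596e-02]
205 [(263, 293), (307, 334), (348, 366), (369, 380)] [(np.float64(186.7), np.float64(167.4)), (np.float64(158.4), np.float64(141.0)), (np.float64(132.0), np.float64(120.4)), (np.float64(118.5), np.float64(111.4))] block@zb [(np.float64(180.8), np.float64(164.6)), (np.float64(157.1), np.float64(142.5))]
215 [(264, 275), (276, 365), (369, 379)] [(np.float64(186.4), np.float64(179.2)), (np.float64(178.6), np.float64(120.7)), (np.float64(118.1), np.float64(111.6))] block@zb [(np.float64(174.0), np.float64(125.4))]
225 [(264, 365), (368, 379)] [(np.float64(186.7), np.float64(120.3)), (np.float64(118.3), np.float64(111.1))] block@zb [(np.float64(180.8), np.float64(125.1))]
235 [(265, 365), (368, 378)] [(np.float64(186.3), np.float64(119.9)), (np.float64(117.9), np.float64(111.3))] block@zb [(np.float64(180.5), np.float64(124.8))]
285 [(151, 163, np.float64(550.3), np.float64(542.9), 'zb', np.float64(553.2)), (175, 251, np.float64(535.4), np.float64(483.5), 'zb', np.float64(540.7))]
320 [(151, 163, np.float64(550.5), np.float64(543.2), 'zb', np.float64(553.4)), (174, 184, np.float64(536.3), np.float64(530.0), 'zb', np.float64(541.5)), (202, 331, np.float64(518.2), np.float64(419.4), 'zb', np.float64(526.2))]
355 [(151, 163, np.float64(550.8), np.float64(543.4), 'zb', np.float64(553.6)), (174, 251, np.float64(536.6), np.float64(484.1), 'zb', np.float64(541.7))]
[[185, 179, 168], [195, 190, 178], [198, 192, 181], [181, 175, 164], [167, 161, 151], [148, 141, 132], [142, 135, 126], [142, 135, 126], [141, 134, 125], [143, 135, 126], [143, 99, 91], [128, 55, 50], [120, 44, 39], [121, 43, 38], [122, 46, 39], [123, 43, 37], [122, 42, 35], [111, 43, 39], [163, 40, 33], [178, 96, 84], [201, 182, 169], [206, 194, 180], [206, 193, 180], [205, 192, 179], [204, 192, 178], [205, 193, 179]]
```

Call:
send_rows(series=[[[0.7, 0.6, 3], [0, 0, 0], 5], [[0, 0, 4], [0, 0, 0], 5], [[0, 0, 3], [0, 0, 0], 5]])

```text
clock: 7.45
position: [498.5, 149.8, 55.1]
ee_rot: [1.0, 0.006, -0.0, -0.0]
contact_force: [-0.5, 0.2, -0.8]
gripper_width: 12.8
grasp_force: 59.2
```

It's already below deck level with no contact force. Continuing down.

Call:
send_rows(series=[[[0, 0, 5], [0, 0, 0], 5], [[0, 0, 5], [0, 0, 0], 5], [[0, 0, 5], [0, 0, 0], 5], [[0, 0, 2], [0, 0, 0], 5], [[0, 0, 0], [0, 0, 0], 5]])

```text
clock: 7.95
position: [498.3, 149.7, 37.8]
ee_rot: [1.0, 0.006, -0.0, 0.0]
contact_force: [0.0, 0.3, -0.5]
gripper_width: 12.5
grasp_force: 59.2
```

Call:
send_rows(series=[[[0, 0, 1], [0, 0, 0], 5], [[0, 0, 1], [0, 0, 0], 5], [[0, 0, 0], [0, 0, 0], 5]])

```text
clock: 8.25
position: [498.7, 150.0, 37.1]
ee_rot: [1.0, 0.006, 0.0, -0.0]
contact_force: [-1.9, 0.0, 4.7]
gripper_width: 12.9
grasp_force: 59.9
```

Call:
send_rows(series=[[[0, 0, 0], [0, 0, 0], 45], [[0, 0, 0], [0, 0, 0], 45], [[0, 0, 0], [0, 0, 0], 45], [[0, 0, -40], [0, 0, 0], 45], [[0, 0, -45], [0, 0, 0], 45], [[-10, 30, -45], [0, 0, 0], 50], [[-14, 45, -20], [0, 0, 0], 50], [[-12, 48, 0], [0, 0, 0], 50]])

```text
clock: 9.05
position: [466.9, 30.2, 185.3]
ee_rot: [1.0, 0.008, 0.004, -0.001]
contact_force: [1.0, -0.8, -0.9]
gripper_width: 50.1
grasp_force: 0.0
```

Call:
send_rows(series=[[[-12, 48, 0], [0, 0, 0], 50], [[-12, 48, 0], [0, 0, 0], 50], [[-12, 48, 0], [0, 0, 0], 50], [[-12, 48, 0], [0, 0, 0], 50], [[-12, 48, 0], [0, 0, 0], 50], [[-12, 48, 0], [0, 0, 0], 50], [[-12, 48, 0], [0, 0, 0], 50], [[0, 0, 0], [0, 0, 0], 50]])

```text
clock: 9.85
position: [383.7, -311.3, 181.4]
ee_rot: [1.0, 0.002, -0.0, 0.0]
contact_force: [-0.4, 0.3, -0.2]
gripper_width: 49.7
grasp_force: 0.0
```

```bash
cat > cart.py <<'E'
from h import *
import sys
col,x,y=sys.argv[1],float(sys.argv[2]),float(sys.argv[3])
c=camera_info('wrist');im=get_image('wrist');np.save('wc.npy',im);cv2.imwrite('pics/wc_%s.png'%col,im[:,:,::-1])
print('tcp',pose()[0].round(1))
m=near(dict(red=red,blue=blue)[col](im),proj(c,(x,y,40)),130)
print(proj(c,(x,y,40)),blobs(m,100));q=quad(c,m,24);print(q,quad(c,m,54));print(rel((*q[0],29),q[2]+np.pi/2))
E
python3 cart.py blue 437.5 -350.3
```

```text
tcp [ 384.1 -309.2  181.2]
[360.11903588 138.2633897 ] [(3262, [359.2, 139.4], [330, 94, 57, 85])]
([437.20001220703125, -350.8999938964844], [48.79999923706055, 78.30000305175781], 0.1661) ([438.8999938964844, -347.0], [43.900001525878906, 70.4000015258789], 0.1661)
[[52.9, 42.0, 152.2], [-0.0, 0.001, -0.16], ('shift after turn', [45.5, 49.9, 152.2])]
```

Call:
send_rows(series=[[[26.5, 21, 25], [0, 0, 0], 50], [[26.5, 21, 25], [0, 0, 0], 50], [[0, 0, 20], [0, 0, -0.08], 50], [[0, 0, 20], [0, 0, -0.08], 50], [[0, 0, 0], [0, 0, 0], 50], [[0, 0, 0], [0, 0, 0], 50]])

```text
clock: 10.5
position: [439.4, -347.4, 92.0]
ee_rot: [0.996, 0.086, -0.0, 0.0]
contact_force: [-0.7, -0.0, 0.1]
gripper_width: 50.0
grasp_force: 0.0
```

```bash
python3 -c "
from h import *
print(pose()[0],rel((437.2,-350.8,30),.166+np.pi/2))"
```

```text
[ 439.38442811 -347.41558159   92.04007945] [[-2.7, 3.0, 62.0], [0.0, 0.0, 0.006], ('shift after turn', [-2.7, 3.0, 62.0])]
```

Call:
send_rows(series=[[[-2.7, 3, 30], [0, 0, 0], 50], [[0, 0, 32], [0, 0, 0], 50], [[0, 0, 0], [0, 0, 0], 50], [[0, 0, 0], [0, 0, 0], 5], [[0, 0, 0], [0, 0, 0], 5], [[0, 0, 0], [0, 0, 0], 5], [[0, 0, 0], [0, 0, 0], 5], [[0, 0, 0], [0, 0, 0], 5]])

```text
clock: 11.3
position: [438.3, -352.1, 32.0]
ee_rot: [0.996, 0.086, 0.002, 0.001]
contact_force: [-0.5, 2.0, 6.9]
gripper_width: 12.7
grasp_force: 59.8
```

Call:
send_rows(series=[[[0, 0, -40], [0, 0, 0], 5], [[0, 0, -40], [0, 0, 0], 5], [[0, 0, 0], [0, 0, 0.08], 5], [[0, 0, 0], [0, 0, 0.076], 5], [[0, 0, 0], [0, 0, 0], 5]])

```text
clock: 11.8
position: [436.6, -351.5, 110.4]
ee_rot: [1.0, 0.008, 0.0, 0.0]
contact_force: [0.5, -0.4, -1.7]
gripper_width: 12.6
grasp_force: 59.0
```

```bash
python3 -c "
from h import *
print(pose()[0],rel((497.8,29,110),.01+np.pi/2))"
```

```text
[ 436.56439352 -351.46532629  110.43625075] [[67.3, -379.4, 0.5], [0.0, -0.001, 0.006], ('shift after turn', [65.0, -379.8, 0.4])]
```

Call:
send_rows(series=[[[8.3, -47.4, 0], [0, 0, 0], 5], [[8.3, -47.4, 0], [0, 0, 0], 5], [[8.3, -47.4, 0], [0, 0, 0], 5], [[8.3, -47.4, 0], [0, 0, 0], 5], [[8.3, -47.4, 0], [0, 0, 0], 5], [[8.3, -47.4, 0], [0, 0, 0], 5], [[8.3, -47.4, 0], [0, 0, 0], 5], [[8.3, -47.4, 0], [0, 0, 0.006], 5]])

```text
clock: 12.6
position: [496.8, 30.6, 109.9]
ee_rot: [1.0, 0.006, 0.0, 0.0]
contact_force: [1.3, -0.3, -1.5]
gripper_width: 13.1
grasp_force: 59.1
```

Call:
send_rows(series=[[[0, 0, 20], [0, 0, 0], 5], [[0, 0, 20], [0, 0, 0], 5], [[0, 0, 0], [0, 0, 0], 5], [[0, 0, 0], [0, 0, 0], 5]])

```text
clock: 13.0
position: [497.0, 28.4, 69.8]
ee_rot: [1.0, 0.006, -0.0, 0.0]
contact_force: [0.5, -0.8, -1.5]
gripper_width: 12.6
grasp_force: 59.3
```

```bash
cat > runfit.py <<'E'
from fit import *
p,R=pose();print(p,R.as_euler('xyz'))
c=camera_info('wrist');im=get_image('wrist');np.save('w8.npy',im);cv2.imwrite('pics/w8.png',im[:,:,::-1])
zb=p[2]-7.5;fit(im,c,'blue',320,zb,(205,215,225,235))
g=im[:,300].max(1).astype(int);e=[v for v in range(168,192)];print([(v,im[v,300].tolist()) for v in e])
for v in range(170,188):print(v,ray(c,(300,v-.5),zb)[0].round(1),ray(c,(300,v-.5),zb-24)[0].round(1),end='; ')
E
python3 runfit.py
```

```text
[496.96476567  28.43124756  69.82115819] [3.14098295e+00 6.54480281e-04 1.12637678e-02]
205 [(262, 272), (276, 293), (308, 333), (348, 376)] [(np.float64(66.4), np.float64(59.9)), (np.float64(57.2), np.float64(46.0)), (np.float64(36.2), np.float64(19.7)), (np.float64(9.8), np.float64(-8.6))] block@zb [(np.float64(34.8), np.float64(21.2)), (np.float64(13.1), np.float64(-2.1))]
215 [(263, 273), (276, 375)] [(np.float64(66.1), np.float64(59.4)), (np.float64(57.4), np.float64(-8.4))] block@zb [(np.float64(52.3), np.float64(-1.9))]
225 [(263, 273), (276, 375)] [(np.float64(66.4), np.float64(59.7)), (np.float64(57.7), np.float64(-8.9))] block@zb [(np.float64(52.5), np.float64(-2.3))]
235 [(264, 274), (277, 374)] [(np.float64(66.1), np.float64(59.3)), (np.float64(57.2), np.float64(-8.7))] block@zb [(np.float64(52.1), np.float64(-2.1))]
285 [(148, 158, np.float64(550.8), np.float64(544.6), 'zb', np.float64(553.7)), (175, 250, np.float64(533.7), np.float64(481.4), 'zb', np.float64(539.7))]
320 [(148, 158, np.float64(551.0), np.float64(544.8), 'zb', np.float64(553.9)), (175, 183, np.float64(53
[... 447 characters left out ...]
), (175, [66, 81, 118]), (176, [54, 69, 111]), (177, [56, 70, 113]), (178, [56, 71, 113]), (179, [57, 73, 114]), (180, [54, 70, 113]), (181, [56, 79, 134]), (182, [54, 92, 160]), (183, [146, 150, 168]), (184, [202, 194, 184]), (185, [212, 201, 188]), (186, [210, 199, 187]), (187, [209, 199, 186]), (188, [209, 198, 186]), (189, [209, 198, 186]), (190, [210, 199, 186]), (191, [210, 200, 187])]
170 542.5 538.5; 171 541.9 537.8; 172 541.4 537.2; 173 540.9 536.6; 174 540.3 536.0; 175 539.8 535.4; 176 539.3 534.8; 177 538.7 534.1; 178 538.2 533.5; 179 537.7 532.9; 180 537.1 532.3; 181 536.6 531.7; 182 536.1 531.0; 183 535.5 530.4; 184 535.0 529.8; 185 534.4 529.2; 186 533.9 528.5; 187 533.4 527.9;
```

Call:
send_rows(series=[[[2.1, -0.9, 0], [0, 0, 0], 5], [[0, 0, 5], [0, 0, 0], 5], [[0, 0, 0], [0, 0, 0], 5], [[0, 0, 0], [0, 0, 0], 5]])

```text
clock: 13.45
position: [499.0, 29.4, 64.8]
ee_rot: [1.0, 0.005, -0.0, 0.0]
contact_force: [0.7, 0.1, -1.1]
gripper_width: 12.8
grasp_force: 59.3
```

```bash
python3 runfit.py
```

```text
[499.02541449  29.37285751  64.7926715 ] [3.14158047e+00 5.91376772e-05 9.92490115e-03]
205 [(262, 272), (276, 293), (308, 333), (348, 365), (368, 379)] [(np.float64(66.3), np.float64(59.9)), (np.float64(57.4), np.float64(46.5)), (np.float64(36.9), np.float64(20.8)), (np.float64(11.2), np.float64(0.4)), (np.float64(-1.6), np.float64(-8.6))] block@zb [(np.float64(35.7), np.float64(22.1))]
215 [(262, 273), (276, 365), (368, 378)] [(np.float64(66.6), np.float64(59.5)), (np.float64(57.6), np.float64(-0.0)), (np.float64(-1.9), np.float64(-8.4))] block@zb [(np.float64(53.2), np.float64(4.5))]
225 [(263, 273), (276, 364), (367, 378)] [(np.float64(66.3), np.float64(59.8)), (np.float64(57.8), np.float64(0.3)), (np.float64(-1.7), np.float64(-8.9))] block@zb [(np.float64(53.4), np.float64(4.7))]
235 [(264, 274), (277, 364), (367, 377)] [(np.float64(66.0), np.float64(59.4)), (np.float64(57.4), np.float64(-0.1)), (np.float64(-2.1), np.float64(-8.7))] block@zb [(np.float64(53.0), np.float64(4.4))]
285 [(152, 163, np.float64(550.9), np.float64(544.2), 'zb', np.float64(553.8)), (175, 250, np.float64
[... 604 characters left out ...]
), (175, [56, 73, 113]), (176, [54, 69, 113]), (177, [53, 69, 113]), (178, [51, 69, 113]), (179, [52, 70, 114]), (180, [50, 69, 113]), (181, [50, 77, 133]), (182, [52, 77, 130]), (183, [144, 143, 150]), (184, [201, 193, 181]), (185, [211, 201, 188]), (186, [210, 199, 186]), (187, [209, 198, 185]), (188, [209, 198, 186]), (189, [210, 199, 187]), (190, [209, 198, 186]), (191, [210, 200, 187])]
170 544.5 540.5; 171 544.0 539.9; 172 543.5 539.3; 173 542.9 538.7; 174 542.4 538.1; 175 541.9 537.5; 176 541.3 536.8; 177 540.8 536.2; 178 540.3 535.6; 179 539.7 535.0; 180 539.2 534.4; 181 538.7 533.7; 182 538.1 533.1; 183 537.6 532.5; 184 537.0 531.9; 185 536.5 531.2; 186 536.0 530.6; 187 535.4 530.0;
```

Call:
send_rows(series=[[[0, 0, 4], [0, 0, 0], 5], [[0, 0, 4], [0, 0, 0], 5], [[0, 0, 3], [0, 0, 0], 5], [[0, 0, 0], [0, 0, 0], 5]])

```text
clock: 13.9
position: [498.6, 29.4, 53.1]
ee_rot: [1.0, 0.005, -0.001, 0.0]
contact_force: [0.0, -0.2, -1.6]
gripper_width: 12.8
grasp_force: 59.3
```

Call:
send_rows(series=[[[0, 0, 5], [0, 0, 0], 5], [[0, 0, 5], [0, 0, 0], 5], [[0, 0, 4], [0, 0, 0], 5], [[0, 0, 2], [0, 0, 0], 5], [[0, 0, 1], [0, 0, 0], 5], [[0, 0, 0], [0, 0, 0], 5]])

```text
clock: 14.5
position: [498.6, 29.6, 38.0]
ee_rot: [1.0, 0.005, -0.0, 0.0]
contact_force: [-5.1, 1.7, 11.5]
gripper_width: 12.6
grasp_force: 61.0
```

Call:
send_rows(series=[[[0, 0, 0], [0, 0, 0], 45], [[0, 0, 0], [0, 0, 0], 45], [[0, 0, 0], [0, 0, 0], 45], [[0, 0, -45], [0, 0, 0], 45], [[0, 0, -49], [0, 0, 0], 45], [[-20, 10, -44], [0, 0, 0], 50], [[-20, 10, -44], [0, 0, 0], 50], [[-20, 10, -44], [0, 0, 0], 50]])

```text
clock: 15.3
position: [438.3, -1.5, 264.3]
ee_rot: [1.0, 0.005, -0.0, 0.0]
contact_force: [1.5, 0.4, -0.3]
gripper_width: 50.0
grasp_force: 0.0
```

```bash
python3 - <<'E'
from h import *
c=camera_info('wrist');im=get_image('wrist');cv2.imwrite('pics/w9.png',im[:,:,::-1]);print(pose()[0])
ct=camera_info('top');it=get_image('top');cv2.imwrite('pics/top1.png',it[:,:,::-1])
for n,f,g in(('red',red,(498,149,30)),('blue',blue,(498,29,30))):
    # cartridge body: erode frame away
    m=near(cv2.morphologyEx(f(im),cv2.MORPH_OPEN,np.ones((7,7),np.uint8)),proj(c,g),60);print(n,blobs(m,50),quad(c,m,30))
E
```

```text
[439.64699864  -2.47888748 272.33849766]
red [(941, [213.4, 130.1], [204, 95, 20, 65]), (860, [189.7, 130.7], [180, 103, 20, 57])] ([497.6000061035156, 133.0], [23.399999618530273, 79.9000015258789], -0.0773)
blue [(1109, [288.2, 131.6], [277, 104, 23, 56]), (660, [308.7, 133.7], [302, 108, 14, 52])] ([493.6000061035156, 38.79999923706055], [27.799999237060547, 67.69999694824219], 0.0103)
```

View pics/w9.png

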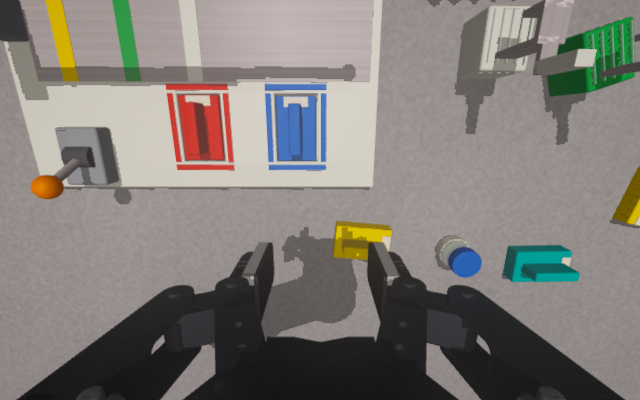

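Both cartridges sit inside their frames (red at 203,128; blue at 295,128), and the blocks look flush. Next I'll go over the carriers and measure the deck stripes from this same frame.

Call:
send_rows(series=[[[7, 43, -12], [0, 0, 0], 50], [[7, 43, -12], [0, 0, 0], 50], [[7, 43, -12], [0, 0, 0], 50], [[7, 43, -12], [0, 0, 0], 50], [[7, 43, -12], [0, 0, 0], 50], [[7, 43, 0], [0, 0, 0], 50], [[0, 0, 0], [0, 0, 0], 50], [[0, 0, 0], [0, 0, 0], 50]])

```text
clock: 16.2
position: [483.8, -259.4, 321.2]
ee_rot: [1.0, 0.004, -0.001, -0.0]
contact_force: [0.0, 0.3, -1.1]
gripper_width: 49.9
grasp_force: 0.0
```

```bash
python3 - <<'E'
from h import *
c=camera_info('wrist');im=get_image('wrist');np.save('w10.npy',im);cv2.imwrite('pics/w10.png',im[:,:,::-1]);print(pose()[0])
for g in((582,-201,165),(568,-315,165)):print(proj(c,g))
E
```

```text
[ 483.81600614 -258.6131162   321.66860791]
[259.84658871  89.33035771]
[376.89954482 105.59060814]
```

View pics/w10.png

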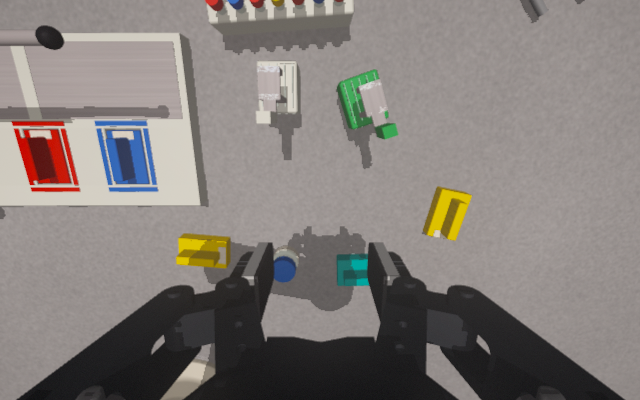

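White carrier: post top at (263,117), hook at (270,85). Green carrier: post top at (387,130), hook at (374,98). Both posts face the robot. The rack is at the top, 25 px beyond the white carrier. Measuring poses.

```bash
python3 - <<'E'
from h import *
c=camera_info('wrist');im=np.load('w10.npy')
g=mask(im,(50,100,40),(85,255,255));print('green',blobs(g,20))
x0=(300,50);sub=im[50:140,245:305];hsv=cv2.cvtColor(sub,cv2.COLOR_RGB2HSV)
def rep(name,m,z):
    q=quad(c,m,z);print(name,q)
    return q
L=cv2.connectedComponentsWithStats(g);
for i in range(1,L[0]):
    if L[2][i,4]>40:
        m=(L[1]==i).astype(np.uint8)*255
        for z in(60,165):rep(f'green{L[3][i].round()} z{z}',m,z)
big=cv2.resize(im[45:175,240:410],None,fx=4.6,fy=4.6,interpolation=cv2.INTER_CUBIC)
cv2.imwrite('pics/w10c.png',big[:,:,::-1])
for v in(110,114,117,120,123):print(v,im[v,250:276].mean(1).astype(int).tolist())
# pinkish steel: hook
for p in((270,85),(375,100),(263,117),(285,70)):print(p,im[p[1],p[0]],hsv.dtype)
E
```

```text
green [(932, [355.1, 98.5], [338, 70, 41, 59]), (236, [387.1, 130.6], [376, 124, 22, 15])]
green[355.  98.] z60 ([579.7000122070312, -313.70001220703125], [54.20000076293945, 62.599998474121094], 0.3247)
green[355.  98.] z165 ([573.0999755859375, -299.3999938964844], [40.099998474121094, 46.400001525878906], 0.3247)
green[387. 131.] z60 ([540.5999755859375, -348.79998779296875], [17.899999618530273, 26.200000762939453], -1.2443)
green[387. 131.] z165 ([544.2000122070312, -325.3999938964844], [13.199999809265137, 19.399999618530273], -1.2442)
110 [152, 154, 155, 154, 155, 159, 166, 164, 165, 177, 202, 207, 206, 196, 182, 182, 180, 182, 183, 185, 182, 178, 178, 179, 178, 165]
114 [155, 155, 152, 151, 150, 162, 194, 210, 210, 210, 210, 210, 211, 210, 210, 211, 210, 211, 211, 200, 149, 99, 100, 99, 99, 98]
117 [150, 148, 151, 152, 152, 161, 193, 210, 210, 211, 210, 210, 210, 211, 210, 210, 210, 210, 211, 204, 169, 99, 100, 99, 99, 99]
120 [152, 151, 151, 151, 150, 157, 184, 210, 210, 210, 210, 210, 210, 210, 211, 211, 210, 211, 211, 205, 173, 99, 99, 98, 100, 97]
123 [151, 151, 153, 152, 151, 152, 163, 181, 181, 181, 180, 179, 180, 180, 182, 183, 183, 182, 182, 177, 158, 102, 102, 102, 101, 102]
(270, 85) [189 178 176] uint8
(375, 100) [183 172 171] uint8
(263, 117) [218 213 203] uint8
(285, 70) [178 175 165] uint8
```

View pics/w10c.png

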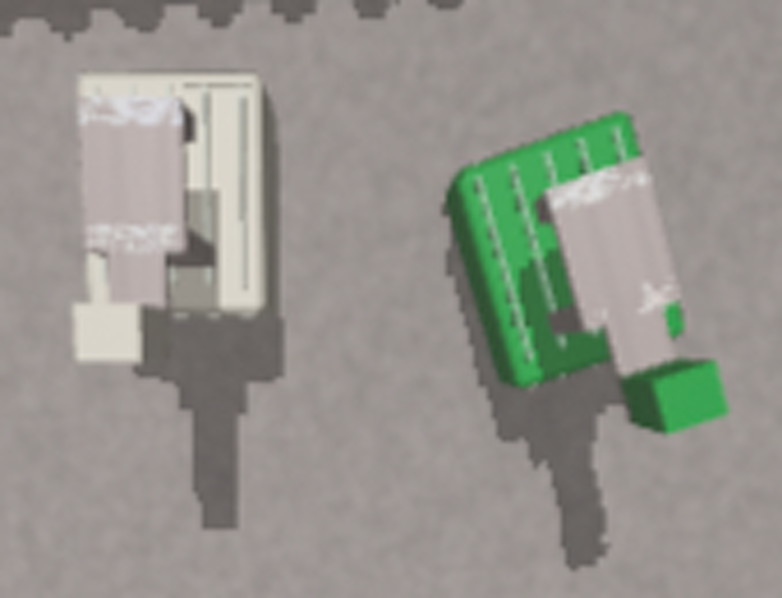

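```bash
python3 - <<'E'
from h import *
c=camera_info('wrist');im=np.load('w10.npy').astype(int)
# post tops: bright faces
g=((im[:,:,1]>145)&(im[:,:,1]-im[:,:,0]>60)).astype(np.uint8)*255
m=near(g,(390,130),16);print(blobs(m,20),'green post',quad(c,m,165))
print(im[128:133,380:402,1].tolist()[2])
w=(im.mean(2)>198).astype(np.uint8)*255;w[:112]=0
m=near(w,(263,117),16);print(blobs(m,20),'white post',quad(c,m,165))
# white box right edge & top edge at z60: 
w=((im.mean(2)>160)).astype(np.uint8)*255
w=cv2.morphologyEx(w,cv2.MORPH_OPEN,np.ones((3,3)))
for v in range(66,110,6):
    r=im[v,290:306].mean(1);u=290+np.argmin(np.diff(r));print(v,u,ray(c,(u+.5,v),60).round(1)[:2])
for u in (262,270,278,286,292):
    r=im[52:72,u].mean(1);v=52+np.argmax(np.diff(r));print(u,v,ray(c,(u,v+.5),60).round(1)[:2])
for v in (70,80,90,100):
    r=im[v,250:266].mean(1);u=250+np.argmax(np.diff(r));print('hook left',v,u,ray(c,(u+.5,v),125).round(1)[:2])
E
```

```text
[(155, [389.9, 130.9], [383, 124, 15, 15])] green post ([544.2000122070312, -328.70001220703125], [11.100000381469727, 13.199999809265137], -1.241)
[82, 86, 124, 165, 164, 165, 165, 165, 165, 165, 164, 164, 164, 164, 164, 164, 162, 156, 148, 147, 148, 149]
[(145, [262.9, 116.9], [256, 112, 14, 11])] white post ([556.4000244140625, -201.5], [9.5, 12.899999618530273], -1.5613)
66 296 [ 620.  -227.5]
72 296 [ 613.  -227.4]
78 296 [ 605.8 -227.3]
84 296 [ 598.6 -227.2]
90 296 [ 591.3 -227.1]
96 296 [ 584. -227.]
102 296 [ 576.5 -226.9]
108 297 [ 569.  -228.2]
262 60 [ 626.  -183.7]
270 60 [ 626.1 -193.9]
278 60 [ 626.2 -204. ]
286 60 [ 626.3 -214.2]
292 60 [ 626.4 -221.9]
hook left 70 256 [ 605.2 -189.4]
hook left 80 257 [ 595.2 -190. ]
hook left 90 257 [ 585.  -189.4]
hook left 100 258 [ 574.7 -190. ]
```

```bash
python3 -c "
from h import *
print(pose()[0],rel((544.2,-328.7,200),.33+np.pi/2))"
```

```text
[ 483.81600614 -258.6131162   321.66860791] [[59.9, 70.7, 121.5], [-0.001, 0.002, -0.321], ('shift after turn', [34.4, 85.9, 121.7])]
```

Call:
send_rows(series=[[[20, 23.5, 30], [0, 0, 0], 50], [[20, 23.5, 30], [0, 0, 0], 50], [[20, 23.5, 30], [0, 0, 0], 50], [[0, 0, 25], [0, 0, -0.107], 50], [[0, 0, 0], [0, 0, -0.107], 50], [[0, 0, 0], [0, 0, -0.107], 50], [[0, 0, 0], [0, 0, 0], 50], [[0, 0, 0], [0, 0, 0], 50]])

```text
clock: 17.05
position: [545.1, -327.4, 208.1]
ee_rot: [0.986, 0.165, 0.0, 0.0]
contact_force: [0.8, 0.5, -0.1]
gripper_width: 50.3
grasp_force: 0.0
```

```bash
python3 - <<'E'
from h import *
p=pose()[0];print(p,rel((544.2,-328.7,131),.33+np.pi/2))
c=camera_info('wrist');im=get_image('wrist').astype(int)
q=proj(c,(544.2,-328.7,165));print(q)
g=((im[:,:,1]>140)&(im[:,:,1]-im[:,:,0]>60)).astype(np.uint8)*255
m=near(g,q,32);print(blobs(m,20),'green post',quad(c,m,165));cv2.imwrite('pics/w11.png',im[:,:,::-1])
E
```

```text
[ 545.0529065  -327.36839764  208.06103844] [[-1.3, 1.0, 77.1], [0.0, -0.0, 0.001], ('shift after turn', [-1.2, 1.0, 77.1])]
[320.55538832 228.42991414]
[(327, [321.4, 228.7], [312, 221, 20, 17])] green post ([544.0, -329.5], [11.699999809265137, 13.100000381469727], -1.2399)[ WARN:0@0.373] global loadsave.cpp:1063 imwrite_ Unsupported depth image for selected encoder is fallbacked to CV_8U.
```

Call:
send_rows(series=[[[-1.2, 1.5, 25], [0, 0, 0], 50], [[0, 0, 30], [0, 0, 0], 50], [[0, 0, 22], [0, 0, 0], 50], [[0, 0, 0], [0, 0, 0], 50], [[0, 0, 0], [0, 0, 0], 5], [[0, 0, 0], [0, 0, 0], 5], [[0, 0, 0], [0, 0, 0], 5], [[0, 0, 0], [0, 0, 0], 5]])

```text
clock: 17.9
position: [545.0, -330.8, 132.6]
ee_rot: [0.986, 0.165, 0.001, 0.001]
contact_force: [-0.3, -0.1, 2.6]
gripper_width: 12.8
grasp_force: 60.4
```

Call:
send_rows(series=[[[0, 0, 0], [0, 0, 0], 5], [[0, 0, 0], [0, 0, 0], 5], [[0, 0, -10], [0, 0, 0], 5], [[0, 0, -30], [0, 0, 0], 5], [[0, 0, -40], [0, 0, 0], 5], [[0, 0, -40], [0, 0, 0], 5], [[0, 0, 0], [0, 0, 0], 5], [[0, 0, 0], [0, 0, 0], 5]])

```text
clock: 18.7
position: [543.9, -329.9, 251.3]
ee_rot: [0.986, 0.165, 0.001, -0.0]
contact_force: [0.0, 0.1, -2.4]
gripper_width: 13.1
grasp_force: 59.7
```

```bash
python3 - <<'E'
from h import *
p=pose()[0];print(p)
s=get_image('side');cv2.imwrite('pics/s1.png',s[:,:,::-1])
cs=camera_info('side');print(proj(cs,p))
g=mask(s,(50,100,40),(85,255,255));print(blobs(g,40))
E
```

```text
[ 543.90267929 -329.9062514   251.256162  ]
[401.70041133 255.42009365]
[(76, [232.4, 60.7], [228, 55, 10, 12]), (455, [278.4, 145.8], [271, 126, 16, 37]), (78, [330.3, 191.8], [317, 188, 28, 8]), (88, [399.9, 251.9], [397, 241, 7, 22]), (759, [407.9, 283.1], [388, 263, 39, 40])]
```

```bash
python3 - <<'E'
from h import *
# wrist pose at w10: shift current camera calibration rigidly
c=camera_info('wrist');p,R=pose()
def cam_at(c,p,R,p0,yaw0):
    q=Rot.from_euler('z',yaw0)*Rot.from_quat([1,0,0,0]);  # nominal tool-down
    Rc=c['R']@(R*q.inv()).as_matrix(); oc=-c['R'].T@c['t']; o=np.array(p0)+(q*R.inv()).apply(oc-p)
    return dict(intrinsics=c['intrinsics'],R=Rc,t=-Rc@o)
c10=cam_at(c,p,R,(483.8,-258.6,321.7),.008)
c9=cam_at(c,p,R,(439.6,-2.5,272.3),.010)
im=np.load('w10.npy');dark=(im.max(2)<60).astype(np.uint8)*255;dark=cv2.morphologyEx(dark,cv2.MORPH_OPEN,np.ones((7,7)));b=[x for x in blobs(dark[:80,:120],30)];print('ball w10',b)
print(ray(c10,b[0][1],190))
t=cv2.imread('pics/top0.png')[:,:,::-1].copy();ct=camera_info('top');d=(t.max(2)<60).astype(np.uint8)*255
for x in blobs(d[150:180,320:350],3):print('top',x,ray(ct,(x[1][0]+320,x[1][1]+150),190))
im=cv2.imread('pics/w9.png')[:,:,::-1].copy()
for z,pb in((30,'red'),):print('bayr check',ray(c9,(203,128),30))
for v in(15,30,45,60):
    row=im[v].astype(int);hs=cv2.cvtColor(im[v:v+1],cv2.COLOR_RGB2HSV)[0].astype(int)
    ye=np.nonzero((hs[:,0]>18)&(hs[:,0]<32)&(hs[:,1]>120)&(np.arange(640)<150))[0];gr=np.nonzero((hs[:,0]>50)&(hs[:,0]<85)&(hs[:,1]>90)&(np.arange(640)<200))[0]
    wh=np.nonzero((row[:,2]>165)&(np.arange(640)>160)&(np.arange(640)<230))[0]
    print(v,[(len(k),ray(c9,(k.mean(),v),30)[:2].round(1)) for k in(ye,gr,wh) if len(k)])
# deck edges right side in w9
for v in(60,100,150):
    r=im[v,360:395].astype(int).mean(1);u=360+np.argmin(np.diff(r));print('edge',ray(c9,(u+.5,v),30).round(1))
# top: bands on cap
hs=cv2.cvtColor(t,cv2.COLOR_RGB2HSV)
for n,m in(('y',mask(t,(18,120,100),(32,255,255))),('g',mask(t,(50,90,50),(85,255,255)))):
    print(n,[(b,ray(ct,b[1],30)[:2].round(),ray(ct,b[1],212)[:2].round()) for b in blobs(m,6) if 230<b[1][0]<300 and b[1][1]<200])
E
```

```text
ball w10 [(473, [49.0, 37.2], [36, 26, 27, 23])]
[619.69250264 -28.15139427 190.        ]
top (11, [20.0, 13.0], [19, 11, 3, 5]) [620.4447448  -33.27608737 190.        ]
bayr check [498.52691765 148.74228038  30.        ]
15 [(16, array([624.6, 306.7])), (15, array([625.4, 230.2])), (22, array([626.3, 141.3]))]
30 [(16, array([609.1, 307. ])), (15, array([609.9, 229.5])), (34, array([610.8, 133.8]))]
45 [(15, array([593.2, 306.6])), (15, array([593.9, 229.9])), (21, array([594.8, 142.6]))]
60 [(15, array([576.8, 306.9])), (15, array([577.6, 229.1])), (33, array([578.5, 136. ]))]
edge [580.6 -72.4  30. ]
edge [534.8 -72.9  30. ]
edge [472.7 -74.3  30. ]
y [((16, [272.4, 97.6], [271, 95, 4, 6]), array([929., 214.]), array([850., 190.])), ((16, [247.4, 102.8], [246, 101, 4, 5]), array([911., 311.]), array([834., 275.])), ((13, [279.8, 102.1], [279, 100, 3, 6]), array([910., 185.]), array([833., 165.])), ((14, [254.9, 107.3], [253, 105, 4, 5]), array([892., 282.]), array([817., 250.])), ((15, [287.5, 106.3], [286, 104, 4, 5]), array([892., 155.]), array([817., 139.])), ((16, [262.4, 112.2], [261, 110, 4, 6]), array([871., 253.]), array([799., 224.])), ((15, [270.1, 116.5], [269, 114, 4, 6]), array([852., 223.]), array([783., 198.])), ((14, [237.5, 117.7], [236, 116, 4, 4]), array([851., 350.]), array([782., 309.])), ((17, [244.9, 122.4], [243, 120, 5, 6]), array([832., 321.]), array([765., 284.])), ((24, [240.5, 165.5], [238, 164, 6, 4]), array([661., 338.]), array([616., 298.])), ((100, [251.5, 181.0], [250, 169, 4, 25]), array([600., 296.]), array([563., 262.]))]
g [((24, [263.5, 164.5], [261, 163, 6, 4]), array([662., 250.]), array([617., 222.])), ((100, [270.9, 179.9], [269, 168, 5, 25]), array([602., 222.]), array([565., 198.]))]
```

Rail cross-check: the stop ball is at (619.7, -28.2), against (620, -30) expected from the deck. The green mark is at y≈229.6 and the yellow at 307. With that 77 mm spacing, the white mark should be near 152. I'll lift the green carrier, turn it to the stainer's yaw and carry it in front of the open rail.

Call:
send_rows(series=[[[0, 0, -35], [0, 0, 0], 5], [[0, 0, -35], [0, 0, 0], 5], [[-5, 0, 0], [0, 0, 0.1], 5], [[-5, 0, 0], [0, 0, 0.11], 5], [[0, 0, 0], [0, 0, 0.11], 5], [[-1, -46, 0], [0, 0, 0], 5], [[-1, -46, 0], [0, 0, 0], 5], [[-1, -46, 0], [0, 0, 0], 5]])

```text
clock: 19.55
position: [528.6, -193.6, 317.8]
ee_rot: [1.0, 0.005, -0.003, -0.001]
contact_force: [1.3, 0.6, -2.3]
gripper_width: 13.1
grasp_force: 59.8
```

Call:
send_rows(series=[[[-1, -46, 0], [0, 0, 0], 5], [[-1, -46, 0], [0, 0, 0], 5], [[-1, -46, 0], [0, 0, 0], 5], [[-1, -46, 0], [0, 0, 0], 5], [[-1, -42, 0], [0, 0, 0], 5], [[0, 0, 0], [0, 0, 0], 5], [[0, 0, 0], [0, 0, 0], 5]])

```text
clock: 20.25
position: [521.5, 31.7, 318.8]
ee_rot: [1.0, 0.007, -0.002, 0.001]
contact_force: [0.3, 0.0, -2.8]
gripper_width: 13.0
grasp_force: 59.9
```

```bash
python3 - <<'E'
from h import *
p,R=pose();print(p,R.as_euler('xyz'))
c=camera_info('wrist');im=get_image('wrist');np.save('w12.npy',im);cv2.imwrite('pics/w12.png',im[:,:,::-1])
print(rel((530,37,244),.01+np.pi/2))
E
```

```text
[521.46484535  31.65791817 318.75197421] [3.14053199 0.00441603 0.0133896 ]
[[8.7, -6.2, 75.1], [0.001, 0.004, 0.002], ('shift after turn', [8.4, -6.2, 75.1])]
```

View pics/w12.png

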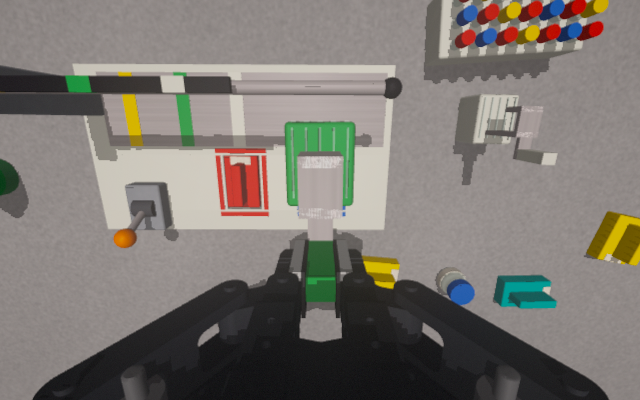

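The green carrier hangs squarely in the fingers: box at u 285–355, v 122–205, hook at (320,182). The rail is at v≈87 with its ball at (391,87), and the cap's white band is at (173,84). I'll check the tilt and the rail position numerically.

```bash
python3 - <<'E'
from h import *
p,R=pose();c=camera_info('wrist');im=np.load('w12.npy')
o=p+R.apply((36,0,132));print('origin pred',o)
for L in((34.5,0,60),(17,0,125),(-29.5,0,60)):print(L,proj(c,o+R.apply((L[0],0,-L[2]))))
g=mask(im,(50,100,40),(85,255,255));g=near(g,(320,160),70);print(blobs(g,50))
for u in(260,290,320,350):
    col=im[75:100,u].astype(int).mean(1);print(u,col.astype(int).tolist())
for u in(260,320,350):
    print(u,[ray(c,(u,v),190).round(1)[:2].tolist() for v in(82,87,92)])
w=((im.min(2)>170)).astype(np.uint8)*255;k=blobs(w[70:100,150:200],20);print(k)
print(ray(c,(391,87.5),190))
E
```

```text
origin pred [557.19884524  31.02852074 186.97537674]
(34.5, 0, 60) [319.08906844 120.0020982 ]
(17, 0, 125) [318.61789354 155.36007066]
(-29.5, 0, 60) [319.17679737 205.92377487]
[(2569, [319.6, 150.0], [285, 122, 70, 84])]
260 [172, 171, 171, 171, 170, 146, 145, 153, 157, 164, 172, 171, 169, 164, 155, 146, 136, 126, 112, 109, 158, 168, 171, 171, 171]
290 [176, 175, 176, 175, 175, 144, 143, 152, 156, 164, 175, 175, 172, 167, 156, 145, 137, 128, 113, 112, 161, 171, 173, 175, 173]
320 [176, 177, 176, 175, 176, 149, 144, 151, 156, 163, 175, 152, 164, 165, 156, 147, 139, 129, 116, 98, 158, 171, 172, 174, 173]
350 [169, 171, 170, 170, 169, 143, 142, 149, 156, 161, 172, 174, 170, 164, 154, 147, 139, 131, 117, 100, 156, 167, 167, 169, 168]
260 [[622.9, 83.5], [618.9, 83.7], [614.8, 83.9]]
320 [[623.6, 31.2], [619.5, 31.2], [615.4, 31.1]]
350 [[623.9, 5.1], [619.8, 4.9], [615.7, 4.7]]
[(99, [24.5, 0.5], [0, 0, 50, 2]), (348, [22.3, 13.5], [11, 6, 24, 16])]
[619.8287576  -31.06755307 190.        ]
```

Call:
send_rows(series=[[[0, -6, 38], [0, 0.002, 0], 5], [[0, 0, 37], [0, 0.002, 0], 5], [[0, 0, 0], [0, 0, 0], 5], [[20, 0, 0], [0, 0, 0], 5], [[20, 0, 0], [0, 0, 0], 5], [[22, 0, 0], [0, 0, 0], 5], [[0, 0, 0], [0, 0, 0], 5], [[0, 0, 0], [0, 0, 0], 5]])

```text
clock: 21.1
position: [584.6, 36.6, 246.6]
ee_rot: [1.0, 0.005, 0.002, 0.0]
contact_force: [-0.9, 0.9, -1.0]
gripper_width: 13.0
grasp_force: 59.9
```

```bash
python3 - <<'E'
from h import *
p,R=pose();print(p,R.as_euler('xyz'))
c=camera_info('wrist');im=get_image('wrist');np.save('w13.npy',im);cv2.imwrite('pics/w13.png',im[:,:,::-1])
o=p+R.apply((36,0,132));print('origin',o.round(1), 'rail z in carrier',(190-o[2]).round(1), 'force',monitor.read_state()['contact_force'])
E
```

```text
[584.60793704  36.61122725 246.60258365] [ 3.14140776 -0.00429974  0.00972502]
origin [621.2  36.9 114.8] rail z in carrier 75.2 force [ 0.54775168  0.49061392 -2.56042108]
```

Call:
send_rows(series=[[[-1.5, 0, 8], [0, 0, 0], 5], [[0, 0, 10], [0, 0, 0], 5], [[0, 0, 10], [0, 0, 0], 5], [[0, 0, 0], [0, 0, 0], 5]])

```text
clock: 21.55
position: [581.4, 37.3, 215.6]
ee_rot: [1.0, 0.006, -0.0, 0.0]
contact_force: [-0.2, 0.5, -2.9]
gripper_width: 13.2
grasp_force: 59.9
```

Call:
send_rows(series=[[[1, 0, 3], [0, 0, 0], 5], [[0, 0, 2], [0, 0, 0], 5], [[0, 0, 0], [0, 0, 0], 5], [[0, 0, 0], [0, 0, 0], 5]])

```text
clock: 21.95
position: [584.2, 37.5, 213.2]
ee_rot: [1.0, 0.006, 0.002, -0.0]
contact_force: [0.1, -0.3, -1.4]
gripper_width: 13.1
grasp_force: 59.9
```

Call:
send_rows(series=[[[0, 0, 1], [0, 0, 0], 5], [[0, 0, 0], [0, 0, 0], 5], [[0, 0, 0], [0, 0, 0], 5]])

```text
clock: 22.25
position: [584.1, 37.5, 212.1]
ee_rot: [1.0, 0.006, 0.002, -0.0]
contact_force: [-1.0, -0.4, -2.4]
gripper_width: 13.3
grasp_force: 59.9
```

```bash
python3 - <<'E'
from h import *
for i in range(4):
    im=get_image('wrist');s=monitor.read_state();print(s['position'].round(1),s['contact_force'].round(1),s['ee_rot'].round(4))
E
```

```text
[584.1  37.5 212.1] [ 0.3 -0.7 -1.6] [ 1.      0.0056  0.0021 -0.    ]
[584.1  37.5 212.1] [-0.5 -0.4 -1.9] [ 1.      0.0056  0.0021 -0.    ]
[584.1  37.5 212.1] [ 0.4 -0.  -2.5] [ 1.      0.0056  0.002  -0.    ]
[584.1  37.5 212. ] [ 0.2 -0.3 -1.6] [ 1.      0.0056  0.002  -0.    ]
```

Call:
send_rows(series=[[[0, 0, 1], [0, 0, 0], 5], [[0, 0, 0], [0, 0, 0], 5]])

```text
clock: 22.65
position: [583.9, 37.5, 210.8]
ee_rot: [1.0, 0.006, 0.002, 0.0]
contact_force: [-0.5, -1.2, -2.2]
gripper_width: 13.0
grasp_force: 59.9
```

Call:
send_rows(series=[[[0, 0, 1], [0, 0, 0], 5], [[0, 0, 0], [0, 0, 0], 5]])

```text
clock: 22.85
position: [584.0, 37.5, 209.8]
ee_rot: [1.0, 0.006, 0.002, 0.0]
contact_force: [-0.4, -0.0, -1.8]
gripper_width: 12.8
grasp_force: 59.9
```

Call:
send_rows(series=[[[0, 0, 1], [0, 0, 0], 5], [[0, 0, 0], [0, 0, 0], 5]])

```text
clock: 23.05
position: [584.1, 37.5, 209.5]
ee_rot: [1.0, 0.006, 0.002, 0.0]
contact_force: [-0.9, -0.4, 0.7]
gripper_width: 12.8
grasp_force: 60.3
```

Call:
send_rows(series=[[[0, 0, -2.3], [0, 0, 0], 5], [[0, -15, 0], [0, 0, 0], 5], [[0, -15, 0], [0, 0, 0], 5], [[0, -15, 0], [0, 0, 0], 5], [[0, -10, 0], [0, 0, 0], 5], [[0, -10, 0], [0, 0, 0], 5], [[0, -10, 0], [0, 0, 0], 5], [[0, -10, 0], [0, 0, 0], 5]])

```text
clock: 23.85
position: [583.0, 123.4, 211.2]
ee_rot: [1.0, 0.006, 0.002, 0.0]
contact_force: [-0.4, -0.1, -2.9]
gripper_width: 13.1
grasp_force: 59.9
```

Call:
send_rows(series=[[[0, -15, 0], [0, 0, 0], 5], [[0, -15, 0], [0, 0, 0], 5], [[0, -15, 0], [0, 0, 0], 5], [[0, -15, 0], [0, 0, 0], 5], [[0, -15, 0], [0, 0, 0], 5], [[0, -15, 0], [0, 0, 0], 5], [[0, -15, 0], [0, 0, 0], 5], [[0, 0, 0], [0, 0, 0], 5]])

```text
clock: 24.65
position: [582.0, 229.7, 211.1]
ee_rot: [1.0, 0.007, 0.002, -0.0]
contact_force: [-0.1, -0.3, -1.7]
gripper_width: 13.3
grasp_force: 59.8
```

```bash
python3 - <<'E'
from h import *
p,R=pose();print(p,R.as_euler('xyz'))
c=camera_info('wrist');im=get_image('wrist');np.save('w14.npy',im);cv2.imwrite('pics/w14.png',im[:,:,::-1])
E
```

```text
[581.97835813 229.69812121 211.09813096] [-3.14125211 -0.00432782  0.01323617]
```

View pics/w14.png

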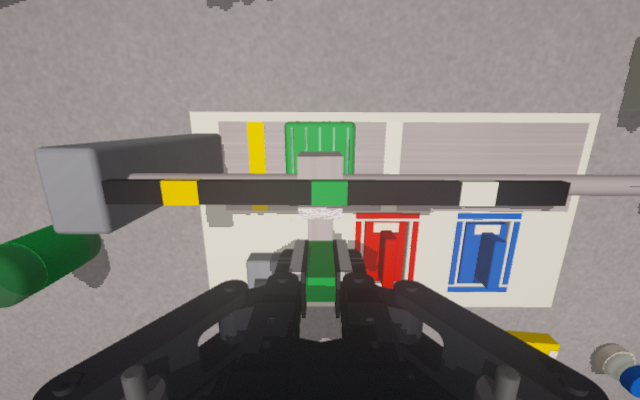

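The cap's green band is centred at (329.5,192) and the hook at u≈320. The yellow band is at 180, the white band at 478, and the deck stripes are at u≈257 (yellow) and 394 (white). I'll compute where the mark really is.

```bash
python3 - <<'E'
from h import *
c=camera_info('wrist');im=np.load('w14.npy')
hs=cv2.cvtColor(im,cv2.COLOR_RGB2HSV)
def cen(m,v,a,b):
    k=np.nonzero(m[v,a:b])[0]+a;return k.min()-.5,k.max()+.5
Y=mask(im,(18,120,80),(32,255,255));G=mask(im,(50,90,40),(85,255,255));W=(im.min(2)>170).astype(np.uint8)
for v in(186,192,198):
    for n,m,a,b in(('y',Y,150,220),('g',G,305,360),('w',W,440,520)):
        l,r=cen(m,v,a,b);u=(l+r)/2;print(v,n,l,r,[ray(c,(u,v),z)[:2].round(1).tolist() for z in(207,212,217)])
for v in(130,145,160):
    for n,m,a,b in(('y',Y,235,280),('w',W,380,405)):
        l,r=cen(m,v,a,b);u=(l+r)/2;print('stripe',v,n,l,r,ray(c,(u,v),30)[:2].round(1))
for v in(150,160,165):
    g=im[v].astype(int); print(v,'box',cen(G,v,270,370),ray(c,(cen(G,v,270,370)[0],v),137)[1].round(1),ray(c,(cen(G,v,270,370)[1],v),137)[1].round(1))
print(ray(c,(320.3,160),202))
E
```

```text
186 y 159.5 197.5 [[618.4, 302.0], [619.5, 299.5], [620.7, 297.0]]
186 g 310.5 347.5 [[619.4, 223.7], [620.5, 223.9], [621.6, 224.1]]
186 w 461.5 497.5 [[620.4, 145.4], [621.4, 148.3], [622.5, 151.1]]
192 y 160.5 197.5 [[615.2, 302.1], [616.4, 299.6], [617.7, 297.1]]
192 g 310.5 347.5 [[616.2, 223.6], [617.4, 223.8], [618.6, 224.0]]
192 w 461.5 496.5 [[617.2, 145.2], [618.3, 148.0], [619.5, 150.9]]
198 y 161.5 198.5 [[611.9, 302.0], [613.3, 299.5], [614.6, 297.0]]
198 g 310.5 346.5 [[612.9, 223.8], [614.2, 224.0], [615.6, 224.2]]
198 w 460.5 495.5 [[613.9, 145.2], [615.2, 148.0], [616.5, 150.8]]
stripe 130 y 246.5 263.5 [641.7 299.5]
stripe 130 w 379.5 404.5 [643.6 150.5]
stripe 145 y 247.5 264.5 [625.7 299.2]
stripe 145 w 383.5 401.5 [627.6 148.7]
stripe 160 y 248.5 264.5 [609.2 299.4]
stripe 160 w 379.5 400.5 [611.1 150.1]
150 box (np.float64(285.5), np.float64(353.5)) 254.2 203.7
160 box (np.float64(285.5), np.float64(353.5)) 254.3 203.4
165 box (np.float64(285.5), np.float64(353.5)) 254.4 203.3
[632.16879588 228.40426573 202.        ]
```

The w9 stripe reading was taken before the arm had settled, which is why it was about 5 mm off. The bands and stripes now agree: green at y≈224.0, yellow 299.4, white ≈149, so 75 mm apart. I'll shift the carrier 4.9 mm back, lower it and release.

Call:
send_rows(series=[[[0, 4.9, 0], [0, 0, 0], 5], [[0, 0, 0], [0, 0, 0], 5], [[0, 0, 1], [0, 0, 0], 5], [[0, 0, 1], [0, 0, 0], 5], [[0, 0, 0], [0, 0, 0], 5]])

```text
clock: 25.2
position: [582.1, 222.2, 209.6]
ee_rot: [1.0, 0.005, 0.002, 0.0]
contact_force: [0.7, -1.0, -0.9]
gripper_width: 13.0
grasp_force: 60.1
```

Call:
send_rows(series=[[[0, 0, 0.5], [0, 0, 0], 5], [[0, 0, 0], [0, 0, 0], 40], [[0, 0, 0], [0, 0, 0], 40], [[0, 0, 0], [0, 0, 0], 40], [[0, 0, 0], [0, 0, 0], 40], [[0, 0, -20], [0, 0, 0], 40], [[0, 0, -40], [0, 0, 0], 45], [[0, 0, -40], [0, 0, 0], 50]])

```text
clock: 26.0
position: [581.3, 222.4, 309.3]
ee_rot: [1.0, 0.006, 0.001, 0.001]
contact_force: [0.3, 0.3, 0.2]
gripper_width: 50.1
grasp_force: 0.0
```

Call:
send_rows(series=[[[-20, 0, -20], [0, 0, 0], 50], [[-30, 30, 0], [0, 0, 0], 50], [[-30, 30, 0], [0, 0, 0], 50], [[0, 0, 0], [0, 0, 0], 50], [[0, 0, 0], [0, 0, 0], 50], [[0, 0, 0], [0, 0, 0], 50]])

```text
clock: 26.6
position: [502.8, 162.2, 328.6]
ee_rot: [1.0, 0.006, 0.002, -0.0]
contact_force: [0.2, 0.3, 0.7]
gripper_width: 50.2
grasp_force: 0.0
```

```bash
python3 - <<'E'
from h import *
c=camera_info('wrist');p=pose()[0];im=get_image('wrist');np.save('w15.npy',im);cv2.imwrite('pics/w15.png',im[:,:,::-1]);print(p)
q=proj(c,(582,222.5,242));print(q)
g=((im[:,:,1].astype(int)>140)&(im[:,:,1].astype(int)-im[:,:,0]>60)).astype(np.uint8)*255
print([(b,ray(c,b[1],242).round(1)[:2],ray(c,b[1],215).round(1)[:2]) for b in blobs(g,40)])
E
```

```text
[502.76192061 162.19295241 328.63538844]
[240.50945708 107.58106151]
[((206, [276.9, 49.1], [265, 44, 23, 12]), array([622.2, 193.8]), array([628. , 197.6])), ((344, [244.3, 64.5], [233, 57, 23, 16]), array([611.8, 217.8]), array([616.4, 224.4])), ((59, [280.6, 83.8], [279, 77, 5, 14]), array([599. , 191.8]), array([602.2, 195.3])), ((289, [241.7, 107.4], [233, 99, 19, 17]), array([582.1, 221.6]), array([583.3, 228.6])), ((520, [595.3, 279.7], [575, 271, 51, 26]), array([439.5, -85. ]), array([ 423.9, -114. ])), ((224, [616.1, 293.6], [599, 290, 37, 8]), array([ 425.6, -107.7]), array([ 408.3, -139.4]))]
```

View pics/w15.png

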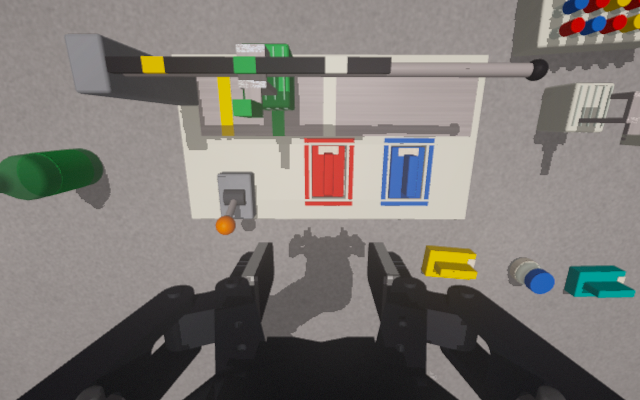

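The green carrier hangs at its band: post at (241,107) → y 221.6, band at (244,64) → y 224.4, so it is 2.4 mm off, within the 12 mm tolerance. Both cartridges are still seated. Now the white carrier.

Call:
send_rows(series=[[[7, 45.5, 0], [0, 0, 0], 50], [[7, 45.5, 0], [0, 0, 0], 50], [[7, 45.5, 0], [0, 0, 0], 50], [[7, 45.5, 0], [0, 0, 0], 50], [[7, 45.5, 0], [0, 0, 0], 50], [[7, 45.5, 0], [0, 0, 0], 50], [[7, 45.5, 0], [0, 0, 0], 50], [[0, 44, 0], [0, 0, 0], 50]])

```text
clock: 27.45
position: [556.8, -202.1, 327.5]
ee_rot: [1.0, 0.006, 0.001, -0.0]
contact_force: [0.5, -0.6, -1.0]
gripper_width: 49.7
grasp_force: 0.0
```

Call:
send_rows(series=[[[0, 0, 40], [0, 0, 0], 50], [[0, 0, 40], [0, 0, 0], 50], [[0, 0, 35], [0, 0, 0], 50], [[0, 0, 0], [0, 0, 0], 50], [[0, 0, 0], [0, 0, 0], 50], [[0, 0, 0], [0, 0, 0], 50]])

```text
clock: 28.05
position: [557.6, -200.4, 216.0]
ee_rot: [1.0, 0.006, 0.004, 0.001]
contact_force: [-0.6, 0.8, 1.3]
gripper_width: 50.3
grasp_force: 0.0
```

```bash
python3 - <<'E'
from h import *
p=pose()[0];c=camera_info('wrist');im=get_image('wrist').astype(int)
q=proj(c,(556.4,-201.5,165));print(p,q)
w=((im.mean(2)>198)&(im[:,:,0]-im[:,:,2]<25)).astype(np.uint8)*255;cv2.imwrite('pics/w16.png',im[:,:,::-1].astype(np.uint8))
m=near(w,q,30);print(blobs(m,20),'white post',quad(c,m,165));print(rel((556.4,-201.5,131),.01+np.pi/2))
a,b=map(int,q)
for v in(b-14,b-8,b,b+8):print(im[v,a-24:a+24].mean(1).astype(int).tolist())
E
```

```text
[ 557.64397188 -200.42358745  215.99293423] [320.44097974 225.30780718]
[(285, [322.0, 225.0], [313, 218, 19, 15])] white post ([556.5999755859375, -202.60000610351562], [10.600000381469727, 12.899999618530273], -1.5591)
[[-1.8, 1.1, 85.1], [0.001, -0.008, 0.002], ('shift after turn', [-1.1, 1.2, 85.1])]
[152, 153, 153, 154, 155, 156, 155, 153, 152, 152, 153, 154, 153, 154, 154, 154, 151, 139, 131, 131, 131, 131, 130, 131, 131, 131, 131, 131, 132, 131, 131, 131, 130, 132, 131, 138, 153, 154, 154, 154, 153, 154, 156, 155, 154, 151, 151, 151]
[153, 152, 151, 150, 152, 153, 154, 153, 152, 151, 152, 154, 155, 154, 152, 150, 167, 197, 197, 197, 196, 197, 196, 196, 193, 182, 182, 182, 182, 181, 181, 182, 181, 182, 181, 178, 166, 154, 153, 153, 153, 152, 151, 151, 151, 151, 150, 150]
[153, 153, 154, 154, 154, 153, 153, 153, 152, 152, 154, 154, 157, 157, 154, 152, 172, 208, 208, 208, 208, 209, 208, 208, 208, 208, 208, 208, 209, 208, 208, 208, 208, 208, 208, 204, 185, 152, 152, 152, 152, 154, 154, 155, 155, 155, 154, 153]
[154, 152, 150, 138, 100, 100, 101, 98, 98, 117, 150, 153, 151, 149, 150, 152, 159, 174, 173, 173, 173, 172, 172, 172, 171, 173, 172, 171, 170, 170, 172, 172, 173, 173, 175, 176, 157, 152, 152, 153, 153, 154, 154, 155, 155, 154, 143, 104]
```

Call:
send_rows(series=[[[-1.5, 1.8, 25], [0, -0.003, 0], 50], [[0, 0, 30], [0, -0.003, 0], 50], [[0, 0, 29], [0, 0, 0], 50], [[0, 0, 0], [0, 0, 0], 50], [[0, 0, 0], [0, 0, 0], 5], [[0, 0, 0], [0, 0, 0], 5], [[0, 0, 0], [0, 0, 0], 5], [[0, 0, 0], [0, 0, 0], 5]])

```text
clock: 28.9
position: [555.7, -202.3, 132.3]
ee_rot: [1.0, 0.006, 0.001, 0.001]
contact_force: [-1.5, 1.0, 7.1]
gripper_width: 13.1
grasp_force: 59.2
```

Call:
send_rows(series=[[[0, 0, 0], [0, 0, 0], 5], [[0, 0, 0], [0, 0, 0], 5], [[0, 0, -10], [0, 0, 0], 5], [[0, 0, -40], [0, 0, 0], 5], [[0, 0, -40], [0, 0, 0], 5], [[0, 0, -40], [0, 0, 0], 5], [[0, 0, -30], [0, 0, 0], 5], [[0, 0, 0], [0, 0, 0], 5]])

```text
clock: 29.7
position: [556.6, -202.7, 295.9]
ee_rot: [1.0, 0.006, 0.004, 0.001]
contact_force: [0.5, -0.6, -1.4]
gripper_width: 13.1
grasp_force: 58.7
```

Call:
send_rows(series=[[[-20, -30, 0], [0, 0, 0], 5], [[-15, -40, 0], [0, 0, 0], 5], [[0, -43, 0], [0, 0, 0], 5], [[0, -43, 0], [0, 0, 0], 5], [[0, -43, 0], [0, 0, 0], 5], [[0, -40, 0], [0, 0, 0], 5], [[0, 0, 0], [0, 0, 0], 5], [[0, 0, 0], [0, 0, 0], 5]])

```text
clock: 30.5
position: [516.2, 37.3, 288.9]
ee_rot: [1.0, 0.007, -0.002, 0.0]
contact_force: [-0.2, -0.8, -1.3]
gripper_width: 12.8
grasp_force: 59.1
```

```bash
python3 - <<'E'
from h import *
p,R=pose();c=camera_info('wrist');im=get_image('wrist');print(p,R.as_euler('xyz'));np.save('w17.npy',im)
o=p+R.apply((36,0,132));print('origin',o)
for L in((34.5,60),(17,125)):print(proj(c,o+R.apply((L[0],0,-L[1]))))
print('col300',im[60:150:2,300].mean(1).astype(int).tolist())
for u in(250,380):
    col=im[:,u].astype(int).mean(1);print(u,col[40:110].astype(int).tolist())
print(rel((520,37,245),.01+np.pi/2))
E
```

```text
[516.15932095  37.29856859 288.92702105] [3.14127157 0.00416933 0.01308687]
origin [551.60617719  37.72009633 156.77807972]
[319.09261273 120.01679607]
[318.62504711 155.36971734]
col300 [198, 199, 186, 178, 146, 154, 163, 166, 170, 153, 138, 120, 110, 175, 174, 173, 176, 174, 173, 173, 172, 174, 175, 173, 172, 171, 174, 172, 171, 172, 148, 194, 205, 205, 205, 205, 205, 205, 205, 205, 205, 204, 205, 205, 205]
250 [138, 139, 142, 142, 142, 140, 140, 138, 138, 138, 139, 142, 143, 142, 144, 167, 192, 197, 197, 197, 197, 197, 197, 196, 181, 170, 170, 153, 143, 148, 154, 158, 162, 168, 169, 168, 167, 159, 151, 143, 135, 128, 116, 100, 122, 160, 169, 169, 167, 166, 168, 170, 171, 170, 170, 167, 167, 168, 169, 166, 164, 167, 170, 170, 169, 169, 168, 165, 165, 165]
380 [141, 142, 143, 144, 145, 147, 148, 147, 144, 143, 141, 141, 140, 141, 144, 145, 189, 200, 199, 200, 200, 199, 199, 199, 193, 173, 166, 166, 144, 144, 151, 156, 160, 167, 169, 168, 162, 157, 151, 146, 140, 131, 122, 108, 94, 154, 165, 165, 164, 164, 166, 164, 167, 166, 163, 163, 163, 163, 165, 166, 166, 165, 167, 168, 166, 165, 164, 165, 165, 166]
[[3.9, -0.5, 44.1], [0.0, 0.004, 0.002], ('shift after turn', [3.7, -0.5, 44.1])]
```

Call:
send_rows(series=[[[0, 0, 43], [0, 0.003, 0], 5], [[0, 0, 0], [0, 0, 0], 5], [[22, 0, 0], [0, 0, 0], 5], [[22, 0, 0], [0, 0, 0], 5], [[22, 0, 0], [0, 0, 0], 5], [[0, 0, 0], [0, 0, 0], 5], [[0, 0, 0], [0, 0, 0], 5]])

```text
clock: 31.25
position: [582.9, 36.3, 247.2]
ee_rot: [1.0, 0.005, 0.0, 0.0]
contact_force: [-1.0, 1.3, -3.0]
gripper_width: 12.6
grasp_force: 59.2
```

Target: TCP x ≈ 583.4, and contact expected near z 209.5. Lower in stages.

Call:
send_rows(series=[[[0.5, 0, 9], [0, 0, 0], 5], [[0, 0, 9], [0, 0, 0], 5], [[0, 0, 9], [0, 0, 0], 5], [[0, 0, 6], [0, 0, 0], 5], [[0, 0, 0], [0, 0, 0], 5], [[0, 0, 0], [0, 0, 0], 5]])

```text
clock: 31.85
position: [583.4, 37.3, 213.7]
ee_rot: [1.0, 0.006, 0.0, 0.0]
contact_force: [0.7, 0.0, -1.3]
gripper_width: 13.2
grasp_force: 59.2
```

Call:
send_rows(series=[[[0, 0, 2.3], [0, 0, 0], 5], [[0, -16, 0], [0, 0, 0], 5], [[0, -16, 0], [0, 0, 0], 5], [[0, -10, 0], [0, 0, 0], 5], [[0, -10, 0], [0, 0, 0], 5], [[0, -10, 0], [0, 0, 0], 5], [[0, -10, 0], [0, 0, 0], 5]])

```text
clock: 32.55
position: [582.5, 110.3, 211.5]
ee_rot: [1.0, 0.006, 0.001, 0.0]
contact_force: [-0.3, -0.1, -1.1]
gripper_width: 12.8
grasp_force: 59.2
```

Call:
send_rows(series=[[[0, -12, 0], [0, 0, 0], 5], [[0, -12, 0], [0, 0, 0], 5], [[0, -14, 0], [0, 0, 0], 5], [[0, 0, 0], [0, 0, 0], 5], [[0, 0, 0], [0, 0, 0], 5], [[0, 0, 0], [0, 0, 0], 5]])

```text
clock: 33.15
position: [582.1, 147.1, 211.4]
ee_rot: [1.0, 0.006, 0.0, 0.0]
contact_force: [0.3, 0.1, -1.5]
gripper_width: 12.8
grasp_force: 59.2
```

```bash
python3 - <<'E'
from h import *
c=camera_info('wrist');p,R=pose();im=get_image('wrist');print(p,R.as_euler('xyz'),monitor.read_state()['contact_force'].round(1));np.save('w18.npy',im);cv2.imwrite('pics/w18.png',im[:,:,::-1])
W=(im.min(2)>165).astype(np.uint8)*255;G=mask(im,(50,90,40),(85,255,255))
print('white cap',[(b,ray(c,b[1],213)[:2].round(1)) for b in blobs(W,60) if 120<b[1][1]<215])
print('green cap',[(b,ray(c,b[1],213)[:2].round(1)) for b in blobs(G,60)])
for v in (186,192,198):print(v,im[v,290:360].min(1).astype(int).tolist())
E
```

```text
[582.06910862 147.09760624 211.44679187] [ 3.14139448e+00 -7.31883559e-04  1.10209557e-02] [ 0.9 -0.1 -1.6]
white cap [((9930, [330.0, 132.6], [112, 110, 412, 68]), array([646.9, 142.3])), ((125, [281.6, 158.3], [279, 148, 7, 21]), array([634.4, 165.6])), ((542, [176.8, 159.9], [153, 154, 47, 13]), array([633.1, 216.7])), ((851, [313.8, 191.4], [296, 180, 36, 24]), array([618.1, 149.9]))]
green cap [((2466, [226.2, 142.6], [184, 121, 81, 51]), array([641.6, 192. ])), ((108, [212.8, 166.1], [208, 160, 10, 12]), array([630.3, 199.4])), ((955, [164.0, 190.5], [144, 178, 40, 26]), array([617.7, 225.1])), ((98, [248.2, 205.5], [222, 204, 39, 5]), array([610.3, 183.3])), ((1485, [15.4, 243.1], [0, 219, 38, 54]), array([588.2, 307.8])), ((2446, [164.2, 269.0], [131, 239, 71, 58]), array([573.7, 231.1]))]
186 [68, 67, 66, 68, 68, 118, 181, 200, 199, 200, 200, 200, 200, 200, 200, 201, 200, 200, 200, 200, 200, 200, 200, 201, 200, 200, 200, 200, 199, 200, 200, 200, 200, 199, 200, 200, 200, 200, 200, 200, 200, 188, 125, 69, 70, 70, 70, 70, 68, 70, 69, 69, 70, 69, 69, 68, 68, 68, 68, 69, 69, 70, 67, 68, 69, 68, 68, 67, 68, 68]
192 [68, 67, 68, 68, 68, 97, 163, 200, 199, 199, 199, 199, 199, 199, 199, 200, 200, 200, 199, 199, 200, 200, 200, 200, 199, 199, 199, 199, 199, 199, 200, 199, 199, 199, 199, 199, 199, 199, 199, 198, 199, 183, 95, 68, 70, 69, 68, 70, 70, 67, 68, 69, 69, 68, 69, 68, 69, 68, 67, 68, 67, 68, 69, 68, 69, 67, 69, 68, 69, 67]
198 [68, 68, 67, 67, 69, 97, 163, 199, 199, 200, 199, 200, 199, 199, 199, 199, 200, 199, 199, 199, 200, 199, 200, 200, 199, 199, 199, 199, 199, 199, 199, 199, 199, 199, 199, 199, 199, 199, 199, 199, 199, 184, 95, 69, 68, 69, 68, 69, 67, 69, 69, 69, 69, 67, 69, 67, 68, 68, 68, 67, 67, 68, 68, 67, 67, 68, 67, 68, 68, 67]
```

Call:
send_rows(series=[[[0, -2.4, 0], [0, 0, 0], 5], [[0, 0, 1], [0, 0, 0], 5], [[0, 0, 1], [0, 0, 0], 5], [[0, 0, 0.5], [0, 0, 0], 5], [[0, 0, 0], [0, 0, 0], 5]])

```text
clock: 33.7
position: [582.1, 149.6, 209.4]
ee_rot: [1.0, 0.006, 0.001, 0.0]
contact_force: [-1.4, -0.7, 1.2]
gripper_width: 13.0
grasp_force: 59.4
```

Call:
send_rows(series=[[[0, 0, 0], [0, 0, 0], 40], [[0, 0, 0], [0, 0, 0], 40], [[0, 0, 0], [0, 0, 0], 40], [[0, 0, 0], [0, 0, 0], 40], [[0, 0, -20], [0, 0, 0], 40], [[0, 0, -40], [0, 0, 0], 45], [[0, 0, -40], [0, 0, 0], 50], [[-30, 0, -20], [0, 0, 0], 50]])

```text
clock: 34.5
position: [554.8, 149.8, 331.9]
ee_rot: [1.0, 0.005, 0.003, -0.001]
contact_force: [-0.3, -0.5, -0.4]
gripper_width: 49.9
grasp_force: 0.0
```

Call:
send_rows(series=[[[-40, 0, 0], [0, 0, 0], 0], [[-40, 0, 0], [0, 0, 0], 0], [[-40, 0, 0], [0, 0, 0], 0], [[0, 0, 0], [0, 0, 0], 0], [[0, 0, 0], [0, 0, 0], 0], [[0, 0, 0], [0, 0, 0], 0]])

```text
clock: 35.1
position: [432.6, 148.3, 329.0]
ee_rot: [1.0, 0.006, 0.001, -0.0]
contact_force: [0.2, -0.2, 0.2]
gripper_width: -0.1
grasp_force: 0.0
```

```bash
python3 - <<'E'
from h import *
c=camera_info('wrist');p=pose()[0];im=get_image('wrist');np.save('w19.npy',im);cv2.imwrite('pics/w19.png',im[:,:,::-1]);print(p)
G=mask(im,(50,90,40),(85,255,255));W=(im.min(2)>165).astype(np.uint8)*255
print('green',[(b,ray(c,b[1],213)[:2].round(1),ray(c,b[1],242)[:2].round(1)) for b in blobs(G,60)])
print('proj w post',proj(c,(582,149,242)),'band',proj(c,(617,150,213)))
print('white',[(b,ray(c,b[1],213)[:2].round(1),ray(c,b[1],242)[:2].round(1)) for b in blobs(W,60)])
O=mask(im,(7,170,120),(17,255,255));b=blobs(O,40);print('orange',b)
ct=camera_info('top');cs=camera_info('side');s=get_image('side');t=get_image('top')
for n,i,cc in(('top',t,ct),('side',s,cs)):print(n,blobs(mask(i,(7,170,120),(17,255,255)),8))
np.save('t19.npy',t);np.save('s19.npy',s)
for z in(70,80,90):print(z,ray(c,max(b)[1],z).round(1))
E
```

```text
[432.64456258 148.26643273 329.02472649]
green [((2450, [251.5, 28.7], [206, 0, 76, 84]), array([572.4, 203.6]), array([564.6, 197.4])), ((3281, [35.5, 120.9], [0, 97, 83, 48]), array([499.9, 393.6]), array([500.2, 366.1]))]
proj w post [320.41370207   1.05301881] band [319.60439906 -37.38235472]
white [((203, [179.6, 2.8], [161, 0, 44, 13]), array([589.6, 258.5]), array([579.9, 246.1])), ((765, [291.9, 35.2], [282, 0, 20, 72]), array([568.1, 171.6]), array([560.8, 169. ])), ((85, [299.2, 8.5], [297, 0, 5, 25]), array([586.8, 165.6]), array([577.4, 163.7])), ((74, [305.0, 7.4], [303, 0, 6, 15]), array([587.6, 161.1]), array([578.1, 159.6])), ((160, [320.5, 3.5], [311, 0, 20, 8]), array([590.3, 149. ]), array([580.5, 148.9])), ((82, [336.9, 8.1], [334, 0, 6, 16]), array([587.4, 136.2]), array([577.9, 137.5])), ((74, [342.8, 7.2], [341, 0, 5, 17]), array([588. , 131.6]), array([578.5, 133.5])), ((20709, [332.7, 112.3], [161, 0, 326, 175]), array([509.8, 137.7]), array([509. , 138.8])), ((62, [313.8, 98.9], [310, 96, 10, 8]), array([520.4, 153.9]), array([518.4, 153.2])), ((123, [402.1, 100.7], [393, 98, 21, 8]), array([519.8,  79.2]), array([517.9,  86.9]))]
orange [(283, [209.4, 172.5], [200, 164, 20, 18])]
top []
side [(63, [191.3, 20.9], [177, 20, 27, 4]), (38, [279.2, 171.2], [276, 168, 8, 7])]
70 [431.1 303.2  70. ]
80 [432.9 299.3  80. ]
90 [434.7 295.5  90. ]
```

View pics/w19.png

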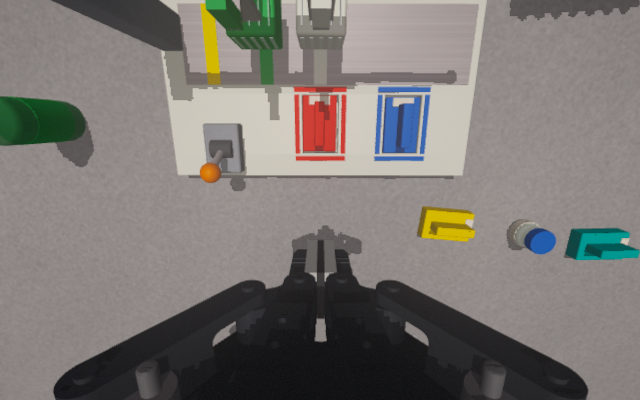

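Green and white both hang free (white post at u 320 → y 149, beside its stripe). The lever tip is at (210,172). I'll triangulate it with the side view.

```bash
python3 - <<'E'
from h import *
c=camera_info('wrist');cs=camera_info('side')
X=tri(c,(209.4,172.5),cs,(279.2,171.2));print('tip',X,proj(c,X),proj(cs,X))
# grey base & pivot: dark hub
im=np.load('w19.npy');d=(im.max(2)<75).astype(np.uint8)*255;d[:, :205]=0;d[160:]=0;d[:138]=0
print([(b,ray(c,b[1],45)[:2].round()) for b in blobs(d,20)])
t=np.load('t19.npy');hs=cv2.cvtColor(t,cv2.COLOR_RGB2HSV);print([(b,ray(camera_info('top'),b[1],X[2])[:2].round(1)) for b in blobs(mask(t,(3,120,100),(18,255,255)),6) if 235<b[1][0]<270])
E
```

```text
tip [437.36375898 288.31417872 107.76816339] [209.19612917 172.95921825] [279.29094341 171.23044889]
[]
[]
```

The tip is at about (437, 288, 108), which puts the pivot near x 466, z 55. I'll come down in front of it with the fingers closed.

Call:
send_rows(series=[[[-9, -35, 0], [0, 0, 0], 0], [[-9, -35, 0], [0, 0, 0], 0], [[-9, -35, 0], [0, 0, 0], 0], [[-9, -35, 20], [0, 0, 0], 0], [[0, 0, 45], [0, 0, 0], 0], [[0, 0, 45], [0, 0, 0], 0], [[0, 0, 0], [0, 0, 0], 0], [[0, 0, 0], [0, 0, 0], 0]])

```text
clock: 36.05
position: [395.6, 287.9, 219.3]
ee_rot: [1.0, 0.006, 0.001, 0.001]
contact_force: [0.8, 0.7, 0.5]
gripper_width: 0.4
grasp_force: 0.0
```

```bash
python3 - <<'E'
from h import *
c=camera_info('wrist');cs=camera_info('side');p=pose()[0];im=get_image('wrist');s=get_image('side')
a=max(blobs(mask(im,(7,170,120),(17,255,255)),20));b=[k for k in blobs(mask(s,(7,170,120),(17,255,255)),8) if k[1][1]>100]
print(p,a,b); 
if b: print(tri(c,a[1],cs,b[0][1]))
print([ray(c,a[1],z).round(1).tolist() for z in(85,95,105)]);print(rel((398,288,97)))
E
```

```text
[395.61364011 287.8743537  219.28486812] (612, [319.1, 153.6], [306, 140, 27, 28]) [(40, [279.2, 171.3], [276, 168, 8, 8])]
[437.44799674 288.54037815 107.31284106]
[[435.7, 288.4, 85.0], [436.8, 288.4, 95.0], [437.8, 288.3, 105.0]]
[[1.1, 1.3, 124.4]]
```

Call:
send_rows(series=[[[0, 0, 45], [0, 0, 0], 0], [[0, 0, 45], [0, 0, 0], 0], [[0, 0, 32], [0, 0, 0], 0], [[0, 0, 0], [0, 0, 0], 0], [[10, 0, 0], [0, 0, 0], 0], [[10, 0, 0], [0, 0, 0], 0], [[10, 0, 0], [0, 0, 0], 0]])

```text
clock: 36.85
position: [426.5, 289.1, 99.3]
ee_rot: [1.0, 0.006, 0.002, -0.002]
contact_force: [-2.1, -0.3, 0.8]
gripper_width: 0.3
grasp_force: 1.0
```

Call:
send_rows(series=[[[8, 0, 0], [0, 0, 0], 0], [[8, 0, 0], [0, 0, 0], 0], [[8, 0, 0], [0, 0, 0], 0], [[8, 0, 0], [0, 0, 0], 0], [[0, 0, 0], [0, 0, 0], 0]])

```text
clock: 37.35
position: [457.9, 288.4, 96.7]
ee_rot: [1.0, 0.005, 0.001, -0.0]
contact_force: [0.9, 1.2, 0.5]
gripper_width: 0.1
grasp_force: 0.0
```

```bash
cat > lev.py <<'E'
from h import *
c=camera_info('wrist');cs=camera_info('side');p=pose()[0];im=get_image('wrist');s=get_image('side')
A=blobs(mask(im,(7,170,120),(17,255,255)),10);b=[k for k in blobs(mask(s,(7,170,120),(17,255,255)),5) if k[1][1]>100]
print(p,A,b,monitor.read_state()['contact_force'].round(1))
if A: print([ray(c,max(A)[1],z).round(1).tolist() for z in(100,108,115)])
if A and b:print(tri(c,max(A)[1],cs,b[0][1]))
E
python3 lev.py
```

```text
[457.8937748  288.417905    96.72257964] [(2071, [318.5, 220.3], [292, 195, 53, 53])] [(37, [291.8, 168.4], [289, 165, 7, 7])] [-0.3 -1.3  0.8]
[[479.1, 288.7, 100.0], [481.9, 288.7, 108.0], [484.4, 288.6, 115.0]]
[481.70326181 289.08182998 110.0862515 ]
```

Call:
send_rows(series=[[[6, 0, 0], [0, 0, 0], 0], [[5, 0, 0], [0, 0, 0], 0], [[4, 0, 0], [0, 0, 0], 0], [[0, 0, 0], [0, 0, 0], 0]])

```text
clock: 37.85
position: [469.0, 287.9, 96.3]
ee_rot: [1.0, 0.005, -0.003, 0.001]
contact_force: [-10.2, 1.9, 4.1]
gripper_width: 0.1
grasp_force: 5.3
```

```bash
python3 lev.py
```

```text
[469.0053718  287.88516383  96.31474792] [(1979, [317.1, 220.3], [292, 195, 51, 52])] [(35, [295.3, 169.1], [293, 166, 6, 7])] [-10.5   2.4   3.3]
[[490.5, 288.9, 100.0], [493.3, 288.8, 108.0], [495.8, 288.8, 115.0]]
[493.04563212 288.59230107 105.79996234]
```

The lever is at its stop: 10 N, with the tip moved 56 mm, which is about 0.97–1.0 rad. I'll retreat and check everything.

Call:
send_rows(series=[[[-10, 0, 0], [0, 0, 0], 0], [[-30, 0, 0], [0, 0, 0], 0], [[-40, 0, 0], [0, 0, 0], 0], [[0, 0, -45], [0, 0, 0], 0], [[0, 0, -45], [0, 0, 0], 0], [[0, 20, -45], [0, 0, 0], 0], [[10, 40, -45], [0, 0, 0], 0], [[40, 20, -45], [0, 0, 0], 0]])

```text
clock: 38.75
position: [430.7, 217.8, 307.5]
ee_rot: [1.0, 0.007, 0.002, -0.001]
contact_force: [1.0, 2.5, -0.2]
gripper_width: 0.1
grasp_force: 0.0
```

Call:
send_rows(series=[[[40, 10, 0], [0, 0, 0], 0], [[40, 10, 0], [0, 0, 0], 0], [[0, 0, 0], [0, 0, 0], 0], [[0, 0, 0], [0, 0, 0], 0], [[0, 0, 0], [0, 0, 0], 0]])

```text
clock: 39.25
position: [511.7, 200.4, 304.4]
ee_rot: [1.0, 0.006, 0.001, 0.0]
contact_force: [-0.1, 0.6, -0.3]
gripper_width: -0.0
grasp_force: 0.0
```

```bash
python3 lev.py; python3 - <<'E'
from h import *
c=camera_info('wrist');p=pose()[0];im=get_image('wrist');cv2.imwrite('pics/w20.png',im[:,:,::-1]);print(p)
G=((im[:,:,1].astype(int)>140)&(im[:,:,1].astype(int)-im[:,:,0]>60)).astype(np.uint8)*255;W=(im.min(2)>180).astype(np.uint8)*255
print('exp post g/w',proj(c,(582,222,242)),proj(c,(582,149.5,242)),'band',proj(c,(617,224.4,213)),proj(c,(617,149.9,213)))
for n,M in(('g',G),('w',W)):print(n,[(b,ray(c,b[1],213)[:2].round(1),ray(c,b[1],242)[:2].round(1)) for b in blobs(M,40) if b[1][1]<170])
for n,f,g in(('red',red,(498,149,60)),('blue',blue,(498,29,60))):
    print(n,proj(c,g),[(b[0],ray(c,b[1],30)[:2].round(1)) for b in blobs(near(f(im),proj(c,g),50),60)])
E
```

```text
[511.74055554 200.36099233 304.361293  ] [(293, [246.5, 196.4], [237, 187, 20, 20])] [(40, [294.9, 169.0], [292, 166, 7, 7])] [ 0.5 -1.2  0.1]
[[490.4, 290.9, 100.0], [492.5, 288.8, 108.0], [494.4, 287.0, 115.0]]
[492.04977248 289.31296098 105.87675672]
[511.47043365 200.66569072 304.73474587]
exp post g/w [289.12601058 119.7283334 ] [395.12516454 121.09958606] band [289.14209063  70.97941024] [388.87867029  72.31729972]
g [((698, [295.5, 63.5], [274, 47, 51, 33]), array([622.2, 219.6]), array([617.1, 217.2])), ((46, [276.6, 89.9], [275, 84, 4, 13]), array([603.7, 234.1]), array([601., 230.])), ((83, [316.5, 90.6], [314, 84, 6, 14]), array([603.6, 203.9]), array([600.8, 203.5])), ((348, [289.5, 118.9], [279, 110, 21, 19]), array([582.7, 224.7]), array([582.5, 221.7]))]
w [((348, [591.5, 23.8], [584, 0, 16, 48]), array([650.7,   7.3]), array([642.2,  31.2])), ((267, [294.1, 54.1], [278, 49, 30, 13]), array([628.5, 220.6]), array([622.7, 218.1])), ((233, [359.2, 53.7], [349, 48, 24, 14]), array([629.3, 172.7]), array([623.4, 176.1])), ((195, [387.9, 52.1], [374, 48, 30, 9]), array([630
[... 707 characters left out ...]
220.3]), array([600. , 217.9])), ((373, [396.8, 118.3], [387, 109, 21, 19]), array([584.2, 141.2]), array([583.8, 148.5])), ((57, [349.8, 156.6], [346, 154, 10, 7]), array([554.1, 176.5]), array([557.5, 179.5])), ((130, [438.9, 158.8], [429, 156, 21, 8]), array([553.2, 104.4]), array([556.7, 116.3]))]
red [357.30053157 184.68143511] [(174, array([546.1, 148.9])), (184, array([496. , 182.9])), (1509, array([496.1, 149.9])), (202, array([499.4, 115. ])), (192, array([448.4, 148.7]))]
blue [444.75447277 185.75782514] [(198, array([547.2,  28. ])), (174, array([500.2,  63. ])), (573, array([495.6,  44.7])), (534, array([495.7,  13.7])), (182, array([500.4,  -5.2])), (145, array([449.1,  28.4]))]
```

Final check:
- **Posts:** green at y 221.7 against its band at 224.4, white at 148.5 against 149.9.
- **Cartridges:** both are still in their frames.
- **Lever:** it has stayed at its stop.
- **Arm:** clear of everything.

Handing in.

```bash
python3 -c "
from bench import job_done
print(job_done())"
```

```text
the job is handed in; nothing more can be done
None
```

I handed in the job at about 39 s on the robot's clock: both cartridges seated, the green and white carriers hung within about 3 mm of their bands (no yellow carrier was present), and the lever pushed to its stop; no verdict came back.

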